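# Rack the incoming sample containers in the order they arrived

## Robot

A 6-joint arm with a two-finger parallel gripper is mounted at the origin on the work surface. World frame = base frame: x ahead of the robot, y to its left, z up, the work surface at z = 0. Lengths are in m, angles in rad, forces in N, time in s.
With the tool pointing down it reaches from about 0.35 to 0.975 m from the base axis. Payload 4.9 kg.
Tool frame: the origin (TCP) lies at the very end of the fingers, on their centre line; the grasp point (between the pads) lies ctrl.grip_point_offset behind it (ctrl.grip_point_offset is the distance from the TCP to the grasp point, in m); z points along the fingers, y is the line along which they close (so a half turn about z gives the same grasp; the last joint's range is limited). The gripper opens to 85 mm and grips with 20 to 120 N. Pads are 22 mm wide; open, the fingers measure 114 mm over their backs; the gripper's body (76 mm by 85 mm) begins 54 mm behind the grasp point. The pads swing forward as they close: fully open they stand 13 mm farther back than shut.
Start: joints at [-1.436, 0.053, 1.613, -0, 1.476, -0.119], TCP at [0.157, -0.605, 0.205] pointing down, gripper open.
Joint ranges: [-3.01, 3.01], [-1.01, 2.22], [0.06, 2.58], [-1.02, 4.17], [0.09, 2.62], [-3.14, 3.14]. Speed limits (rad/s): [2.57, 2.57, 3.14, 3.14, 3.14, 3.14].

## Interface

Orientations are given as a rotation vector (axis times angle).
In Python, from station import ctrl gives the robot as it stands. The module is installed in compiled form; this text tells all that it offers.
- The arm moves only by the tool drive_tool, never from a script. Its argument "steps" is a list of rows, each an object with "translation": the shift along the tool's x, y, z normalised to -1 to 1, where 1 is 4 cm, a list of three; "angular": the turn, a rotation vector about the tool's x, y, z normalised to -1 to 1, where 1 is 8 degrees, a list of three; "gripper": the opening, from 0 (shut) to 1 (fully open). In form: [{"translation": [dx, dy, dz], "angular": [wx, wy, wz], "gripper": gripper}, ...]. A call has 1 to 8 rows; each row shifts and turns the commanded pose from where the row before left it, along the tool's axes as they then stand; what a row does not reach is not made up. A row lasts 1/8 s, in which the tool goes at most 62.5 mm and 10.7 degrees, less where a joint would pass 70% of its speed; a pose out of reach is approached as far as the arm can. A call with a number of a shift or a turn outside -1 to 1 is refused whole. A call with a gripper value outside its range is refused whole. The fingers move at their own pace and stop on an object; "force" is the grip in N (left out, the last holds). Time passes only in rows, so rows that do not move let the fingers close. It gives the time, the measured TCP pose, the force, the opening and the grip force at its end, in the units of the state.
- ctrl.get_obs(): the state, without advancing time (a new reading comes with each control period).
- ctrl.get_image(name): name is "scene" or "top"; returns a dict with "color" (480x640x3 uint8, red, green, blue), "depth" (480x640 float32, m along the optical axis (not along the pixel's ray), 0 where there is no reading), "fx", "fy", "cx", "cy" (pixels), "R" (3x3) and "t" (3): a world point X has camera coordinates R X + t. Camera axes: x right, y down, z forward; pixel columns grow to the right and rows downward; lengths in m; the calibration is good to about 2 mm. A picture is of the moment at which its call begins.
- ctrl.finish_job(): hands the job in; it is judged then, once.
The state is a dict: "t": time; "q": joint angles; "dq": joint speeds; "effort": joint torques, N m; "tool_pos": TCP position; "tool_rot": TCP orientation; "contact_force": force on the tool from outside, world axes, zero at the start; "wrist_torque": the same for the moment, N m; "opening": finger opening in m; "grip_force": force on a finger pad.
Only numpy, scipy, OpenCV 4.12 (cv2) and the standard library are available. Lean on these libraries where they do the work, as an engineer would, in place of code of your own. Each camera call takes 0.05 s, during which the arm holds its last target. There are 200 camera calls.

## Task

Move the four sample containers from the steel transport carrier into the empty orange storage rack, one container to a bay and in the same order: the one beside the carrier's handle goes into the bay beside the rack's handle, and so on along the row to the far end. Keep them upright, set each one down gently rather than dropping it, and leave all four standing flat on the floor of their bays.

Things in the scene. Friction and masses are not known exactly. Their poses are not given: they have to be found in the camera images.
- pot_tall: Tall slim sample container: white round body 28 mm across, blue screw cap 34 mm across and 16 mm high, 92 mm high in all, 45 g (may be 30% lighter to 40% heavier, as the others). Origin at the centre of its underside, z up along its axis.
- pot_wide: Wide sample container: white round body 44 mm across, blue screw cap 50 mm across and 14 mm high, 62 mm high in all, 90 g. Origin at the centre of its underside, z up along its axis.
- pot_square: Square sample container: white body 38 x 38 mm, blue square lid 42 x 42 mm and 13 mm high, 72 mm high in all, 80 g; x and y axes are normal to its sides, which start parallel to the carrier's sides to within 2 degrees. Origin at the centre of its underside, z up along its axis.
- pot_small: Small sample container, the lowest: white round body 34 mm across, blue screw cap 38 mm across and 14 mm high, 54 mm high in all, 40 g. Origin at the centre of its underside, z up along its axis.
- carrier: Stainless transport carrier: shallow pan 292 x 76 mm, sides 26 mm high, dark steel bar handle; fixed to the bench, any yaw, on either side. Four bays in a row, centres at x = -108, -36, 36, 108 mm, y = 0; handle 40 mm long at the -x end. Each bay holds a foam insert with a container in it. Origin at the centre of the pan's underside (handle not counted), on the bench; z up.
- rack: Orange storage rack, 292 x 76 mm, orange loop handle; fixed to the bench, any yaw, empty at the start. Four bays in a row, centres at x = -108, -36, 36, 108 mm, y = 0; handle 40 mm long at the -x end. Bays are open, 68 x 68 mm inside, floor 5 mm above the bench; walls 4 mm thick, tops 20 mm above the bench. Origin at the centre of its underside (handle not counted), on the bench; z up.
- insert_tall: Dark grey foam insert 66 x 64 x 22 mm cut for the tall container (round pocket 31 mm across, 16 mm deep). Lies fast in a carrier bay, any bay at each start, and stays there. Its top is 26 mm above the bench; its container stands in the pocket with its underside 10 mm above the bench and lifts straight out. Origin at the centre of its underside.
- insert_wide: Dark grey foam insert 66 x 64 x 22 mm cut for the wide container (round pocket 47 mm across, 16 mm deep). Lies fast in a carrier bay, any bay at each start, and stays there. Its top is 26 mm above the bench; its container stands in the pocket with its underside 10 mm above the bench and lifts straight out. Origin at the centre of its underside.
- insert_square: Dark grey foam insert 66 x 64 x 22 mm cut for the square container (square pocket 41 mm across, 16 mm deep). Lies fast in a carrier bay, any bay at each start, and stays there. Its top is 26 mm above the bench; its container stands in the pocket with its underside 10 mm above the bench and lifts straight out. Origin at the centre of its underside.
- insert_small: Dark grey foam insert 66 x 64 x 22 mm cut for the small container (round pocket 37 mm across, 16 mm deep). Lies fast in a carrier bay, any bay at each start, and stays there. Its top is 26 mm above the bench; its container stands in the pocket with its underside 10 mm above the bench and lifts straight out. Origin at the centre of its underside.

How it is judged:
At the end, for the whole second after the job is handed in: Each container stands in the storage-rack bay that has the same place, counted from the handle, as its foam insert has in the carrier: within 25 mm of the bay's centre along and across the row, its underside within 4 mm of the bay floor, within 0.1 rad of upright, released and at rest (((x of insert_tall in the frame of carrier between -0.128 and -0.088 m and x of pot_tall in the frame of rack between -0.133 and -0.083 m) or (x of insert_tall in the frame of carrier between -0.056 and -0.016 m and x of pot_tall in the frame of rack between -0.061 and -0.011 m) or (x of insert_tall in the frame of carrier between 0.016 and 0.056 m and x of pot_tall in the frame of rack between 0.011 and 0.061 m) or (x of insert_tall in the frame of carrier between 0.088 and 0.128 m and x of pot_tall in the frame of rack between 0.083 and 0.133 m)) and y of pot_tall in the frame of rack between -0.025 and 0.025 m and z of pot_tall in the frame of rack between 0.001 and 0.009 m and angle between each of pot_tall, pot_wide, pot_square, pot_small's own z axis and vertical below 0.1 rad and linear speed of each of pot_tall, pot_wide, pot_square, pot_small below 0.03 m/s and angular speed of each of pot_tall, pot_wide, pot_square, pot_small below 0.6 rad/s and ((x of insert_wide in the frame of carrier between -0.128 and -0.088 m and x of pot_wide in the frame of rack between -0.133 and -0.083 m) or (x of insert_wide in the frame of carrier between -0.056 and -0.016 m and x of pot_wide in the frame of rack between -0.061 and -0.011 m) or (x of insert_wide in the frame of carrier between 0.016 and 0.056 m and x of pot_wide in the frame of rack between 0.011 and 0.061 m) or (x of insert_wide in the frame of carrier between 0.088 and 0.128 m and x of pot_wide in the frame of rack between 0.083 and 0.133 m)) and y of pot_wide in the frame of rack between -0.025 and 0.025 m and z of pot_wide in the frame of rack between 0.001 and 0.009 m and ((x of insert_square in the frame of carrier between -0.128 and -0.088 m and x of pot_square in the frame of rack between -0.133 and -0.083 m) or (x of insert_square in the frame of carrier between -0.056 and -0.016 m and x of pot_square in the frame of rack between -0.061 and -0.011 m) or (x of insert_square in the frame of carrier between 0.016 and 0.056 m and x of pot_square in the frame of rack between 0.011 and 0.061 m) or (x of insert_square in the frame of carrier between 0.088 and 0.128 m and x of pot_square in the frame of rack between 0.083 and 0.133 m)) and y of pot_square in the frame of rack between -0.025 and 0.025 m and z of pot_square in the frame of rack between 0.001 and 0.009 m and ((x of insert_small in the frame of carrier between -0.128 and -0.088 m and x of pot_small in the frame of rack between -0.133 and -0.083 m) or (x of insert_small in the frame of carrier between -0.056 and -0.016 m and x of pot_small in the frame of rack between -0.061 and -0.011 m) or (x of insert_small in the frame of carrier between 0.016 and 0.056 m and x of pot_small in the frame of rack between 0.011 and 0.061 m) or (x of insert_small in the frame of carrier between 0.088 and 0.128 m and x of pot_small in the frame of rack between 0.083 and 0.133 m)) and y of pot_small in the frame of rack between -0.025 and 0.025 m and z of pot_small in the frame of rack between 0.001 and 0.009 m); the robot touches nothing.
It fails at once if a container is tipped more than 40 degrees from upright (angle between any of pot_tall, pot_wide, pot_square, pot_small's own z axis and vertical above 0.7 rad).
It fails at once if a container is dropped or slammed into the storage rack (faster than 0.6 m/s within 55 mm of its floor) ((linear speed of pot_tall above 0.6 m/s and z of pot_tall in the frame of rack below 0.06 m and x of pot_tall in the frame of rack between -0.15 and 0.15 m and y of pot_tall in the frame of rack between -0.045 and 0.045 m) or (linear speed of pot_wide above 0.6 m/s and z of pot_wide in the frame of rack below 0.06 m and x of pot_wide in the frame of rack between -0.15 and 0.15 m and y of pot_wide in the frame of rack between -0.045 and 0.045 m) or (linear speed of pot_square above 0.6 m/s and z of pot_square in the frame of rack below 0.06 m and x of pot_square in the frame of rack between -0.15 and 0.15 m and y of pot_square in the frame of rack between -0.045 and 0.045 m) or (linear speed of pot_small above 0.6 m/s and z of pot_small in the frame of rack below 0.06 m and x of pot_small in the frame of rack between -0.15 and 0.15 m and y of pot_small in the frame of rack between -0.045 and 0.045 m)).
It also fails if it takes over 99 s, if anything falls off the work surface, if the arm or the gripper's body presses on something with over 40 N, if the wrist force passes 120 N, or if a joint passes its speed limit or range.

## Working session

There is one attempt and no reset: what is moved stays moved. The work goes in short steps, Python scripts to look and compute and a tool call to move; the robot and the scene stay as the last step left them, time stands still between calls to the robot, and variables do not carry over. Pictures are saved under pics/ and viewed, at most 14 in all, crops included, and the job is handed in when it is done.

Besides the shell and the picture viewer there is one more tool, called by a JSON object that holds its "op" and its "data", one argument or row to a line. drive_tool: Moves the arm, as the interface text tells. Its arguments: {"type":"object","properties":{"steps":{"type":"array"},"force":{"type":"number"}},"required":["steps"]}

```bash
mkdir -p pics; python3 - <<'E'
from station import ctrl
import numpy as np,cv2
print(ctrl.grip_point_offset, ctrl.get_obs())
for n in("top","scene"):
    im=ctrl.get_image(n); np.savez(n+".npz",**im)
    cv2.imwrite(f"pics/{n}0.png",im["color"][:,:,::-1]); print(n,im["fx"],im["fy"],im["cx"],im["cy"],im["R"],im["t"])
E
```

```text
0.0187 {'t': 0.0, 'q': array([-1.43593857e+00,  5.33569094e-02,  1.61432227e+00, -3.76268840e-06,
        1.47598651e+00, -1.18976295e-01]), 'dq': array([ 0.00102264, -0.0013151 , -0.00148283, -0.00047733,  0.00147466,
        0.0007484 ]), 'effort': array([-7.16305440e-04, -3.93680513e+01, -3.70177710e+01, -9.53268705e-05,
        7.02261736e-03,  1.01017059e-05]), 'tool_pos': array([ 0.15686895, -0.60428547,  0.20394615]), 'tool_rot': array([-3.11426799e+00, -3.97390199e-01,  3.17193695e-05]), 'contact_force': array([-0.26519004, -0.90835008,  0.29496416]), 'wrist_torque': array([ 0.02661789,  0.05940741, -0.02774265]), 'grip_force': 0.0, 'opening': 0.08573793192909702}
top 589.0492856688248 589.0492856688248 319.2918126464019 237.5831819348865 [[-0.0189182  -0.99981382 -0.00379862]
 [-0.99067421  0.01925774 -0.13488424]
 [ 0.13493228  0.00121143 -0.99085408]] [0.01066548 0.56541808 1.13998218]
scene 470.65143274108937 470.65143274108937 325.24317733339 242.98398367591435 [[-0.38904365  0.92107481 -0.01631658]
 [ 0.69110543  0.28010641 -0.66626847]
 [-0.60911273 -0.270484   -0.74553343]] [ 0.20804002 -0.33202479  1.24719608]
```

View pics/top0.png

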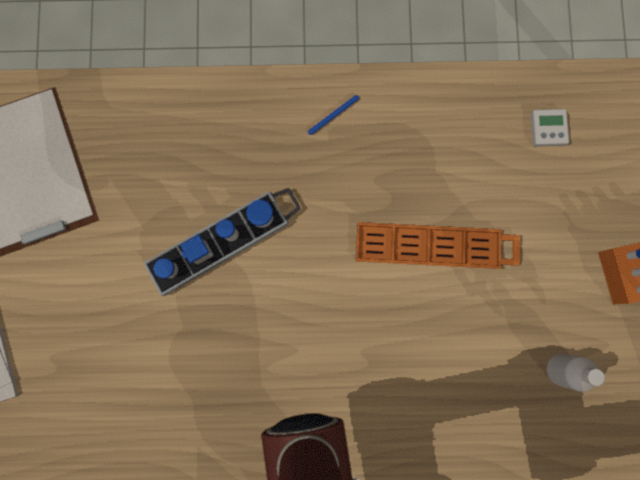

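View pics/scene0.png

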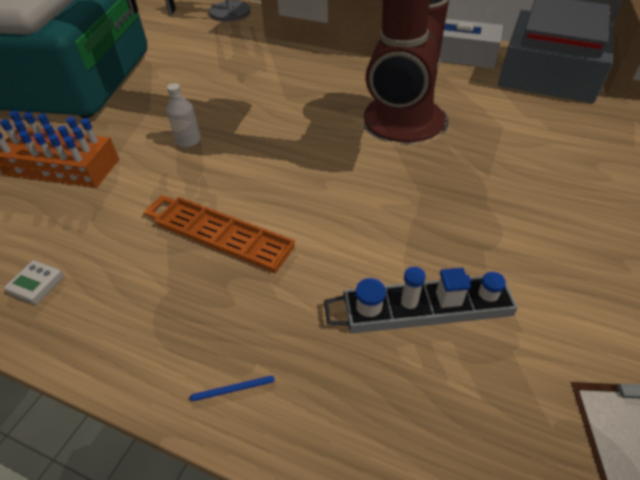

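The top view shows the carrier with its handle near (290,200). Going away from the handle, the containers are wide (260,212), tall (227,230), square (196,249) and small (165,268). The rack is at (358–502, 223–268) with its handle on the right at (511,250). The scene view shows the same order.

```bash
cat > h.py <<'E'
import numpy as np,cv2
def load(n): return dict(np.load(n+".npz"))
def world(im):
    v,u=np.mgrid[0:480,0:640]; d=im["depth"]
    P=np.stack([(u-im["cx"])/im["fx"]*d,(v-im["cy"])/im["fy"]*d,d],-1)
    return (P-im["t"])@im["R"]
def ray(im,u,v,z):
    c=-im["R"].T@im["t"]; r=im["R"].T@np.array([(u-im["cx"])/im["fx"],(v-im["cy"])/im["fy"],1]); return c+r*(z-c[2])/r[2]
E
python3 - <<'E'
from h import *
H=dict(wide=.072,tall=.102,square=.082,small=.064)
px=dict(top=dict(wide=(260,212),tall=(227,230),square=(196,249),small=(165,268)),scene=dict(wide=(370,293),tall=(414,277),square=(454,280),small=(491,287)))
for n in("top","scene"):
    im=load(n);W=world(im);hsv=cv2.cvtColor(im["color"],cv2.COLOR_RGB2HSV)
    b=cv2.inRange(hsv,(100,120,50),(125,255,255))
    N,l,s,c=cv2.connectedComponentsWithStats(b)
    for k,(u,v) in px[n].items():
        i=np.argmin(np.hypot(*(c-[u,v]).T)); m=(l==i)
        top=m&(abs(W[...,2]-H[k])<.004)
        print(n,k,c[i].round(1),"area",s[i,4],"n",top.sum(),"z95",np.percentile(W[m][:,2],90).round(4))
        if top.sum()>10:
            vs,us=np.nonzero(top); q=np.array([ray(im,a,e,H[k])[:2] for a,e in zip(us,vs)],np.float32)
            r=cv2.minAreaRect(q*1000);print("   mean",q.mean(0).round(4),"rect",np.round(r[0],1),np.round(r[1],1),round(r[2],1))
    o=cv2.inRange(hsv,(5,150,80),(18,255,255)); N,l,s,c=cv2.connectedComponentsWithStats(cv2.morphologyEx(o,cv2.MORPH_CLOSE,np.ones((3,3))))
    t=(430,246) if n=="top" else(220,233)
    i=1+np.argmin(np.hypot(*(c[1:]-t).T)); m=l==i
    z=W[...,2]; print("orange z pct",np.percentile(z[m],[5,25,50,75,95]).round(4))
    vs,us=np.nonzero(m&(z>.013)); q=np.array([ray(im,a,e,.02)[:2] for a,e in zip(us,vs)],np.float32)
    r=cv2.minAreaRect(q*1000);print(" rack rect(with handle)",r,"\n",cv2.boxPoints(r).round(1).tolist())
    cv2.imwrite(f"pics/{n}_rack.png",cv2.resize(im["color"][s[i,1]-8:s[i,1]+s[i,3]+8,s[i,0]-8:s[i,0]+s[i,2]+8,::-1],None,fx=4,fy=4,interpolation=cv2.INTER_NEAREST)); print(s[i])
E
```

```text
top wide [259.  212.3] area 542 n 459 z95 0.0744
   mean [0.6137 0.1163] rect [613.7 116.7] [47.  47.7] 89.5
top tall [224.6 228.3] area 285 n 238 z95 0.1034
   mean [0.5787 0.1787] rect [578.2 178.7] [32.7 33.4] 44.8
top square [193.4 248.6] area 497 n 417 z95 0.0844
   mean [0.5437 0.2409] rect [542.8 241.9] [41.3 44.8] 28.4
top small [163.  267.7] area 344 n 278 z95 0.0664
   mean [0.5089 0.3041] rect [509.2 303.9] [37.2 37. ] 0.8
orange z pct [0.0008 0.0034 0.0057 0.0152 0.0209]
 rack rect(with handle) ((547.613037109375, -239.65431213378906), (329.4232177734375, 80.68302154541016), 85.91363525390625) 
 [[495.6000061035156, -401.1000061035156], [576.0999755859375, -406.79998779296875], [599.5999755859375, -78.19999694824219], [519.0999755859375, -72.5]]
[ 356  222  164   47 6034]
scene wide [370.5 291.7] area 617 n 535 z95 0.0734
   mean [0.6166 0.118 ] rect [616.8 117.5] [48.  46.7] 60.4
scene tall [414.4 276.6] area 309 n 244 z95 0.1032
   mean [0.5813 0.1799] rect [581.6 179.9] [32.6 30.6] 3.7
scene square [455.3 279.5] area 535 n 452 z95 0.0834
   mean [0.5469 0.2422] rect [546.5 242.3] [40.2 41.9] 29.1
scene small [493.3 281.9] area 351 n 283 z95 0.0652
   mean [0.5116 0.3045] rect [511.7 303.9] [35.1 34.9] 8.8
orange z pct [0.003  0.005  0.0069 0.017  0.0207]
 rack rect(with handle) ((550.2290649414062, -238.16958618164062), (333.1871643066406, 87.71162414550781), 86.57405853271484) 
 [[496.5, -401.79998779296875], [584.0999755859375, -407.1000061035156], [604.0, -74.5], [516.4000244140625, -69.30000305175781]]
[ 143  195  152   78 4970]
```

Both cameras agree to 3 mm, and the 71.5 mm spacing matches the 72 mm given. Averaged container positions:
- Wide: (0.615, 0.117)
- Tall: (0.580, 0.179)
- Square: (0.545, 0.242)
- Small: (0.510, 0.304)

The carrier's cross axis is at yaw 29.3° and the rack's at −3.7°. Next I move towards the wide container.

{"op": "drive_tool", "data": {
  "steps": [
    {"translation": [0.65,-0.61,0],"angular": [0,0,0],"gripper": 1},
    {"translation": [0.65,-0.61,0],"angular": [0,0,0],"gripper": 1},
    {"translation": [0.65,-0.61,0],"angular": [0,0,0],"gripper": 1},
    {"translation": [0.65,-0.61,0],"angular": [0,0,0],"gripper": 1},
    {"translation": [0.65,-0.61,0],"angular": [0,0,0],"gripper": 1},
    {"translation": [0.65,-0.61,0],"angular": [0,0,0],"gripper": 1},
    {"translation": [0.65,-0.61,0],"angular": [0,0,0],"gripper": 1},
    {"translation": [0.65,-0.61,0],"angular": [0,0,0],"gripper": 1}
  ]
}}

```text
t: 1.1
tool_pos: [0.3096, -0.3625, 0.2047]
tool_rot: [-3.116, -0.397, 0.0]
contact_force: [0.1, -0.1, -0.9]
opening: 0.0856
grip_force: 0.0
```

{"op": "drive_tool", "data": {
  "steps": [
    {"translation": [0.65,-0.61,0],"angular": [0,0,0],"gripper": 1},
    {"translation": [0.65,-0.61,0],"angular": [0,0,0],"gripper": 1},
    {"translation": [0.65,-0.61,0],"angular": [0,0,0],"gripper": 1},
    {"translation": [0.65,-0.61,0],"angular": [0,0,0],"gripper": 1},
    {"translation": [0.65,-0.61,0],"angular": [0,0,0],"gripper": 1},
    {"translation": [0.65,-0.61,0],"angular": [0,0,0],"gripper": 1},
    {"translation": [0.65,-0.61,0],"angular": [0,0,0],"gripper": 1},
    {"translation": [0.65,-0.61,0],"angular": [0,0,0],"gripper": 1}
  ]
}}

```text
t: 2.1
tool_pos: [0.4618, -0.1214, 0.2047]
tool_rot: [-3.116, -0.398, 0.001]
contact_force: [1.2, -0.2, 0.4]
opening: 0.0852
grip_force: 0.0
```

{"op": "drive_tool", "data": {
  "steps": [
    {"translation": [0.65,-0.61,0],"angular": [0,0,0],"gripper": 1},
    {"translation": [0.65,-0.61,0],"angular": [0,0,0],"gripper": 1},
    {"translation": [0.65,-0.61,0],"angular": [0,0,0],"gripper": 1},
    {"translation": [0.65,-0.61,0],"angular": [0,0,0],"gripper": 1},
    {"translation": [0.65,-0.61,0],"angular": [0,0,0],"gripper": 1},
    {"translation": [0.65,-0.61,0],"angular": [0,0,0],"gripper": 1},
    {"translation": [0.65,-0.61,0],"angular": [0,0,0],"gripper": 1},
    {"translation": [0.65,-0.61,0],"angular": [0,0,0],"gripper": 1}
  ]
}}

```text
t: 3.1
tool_pos: [0.6141, 0.1196, 0.2045]
tool_rot: [3.116, 0.398, -0.002]
contact_force: [1.1, -0.3, 0.1]
opening: 0.0851
grip_force: 0.0
```

{"op": "drive_tool", "data": {
  "steps": [
    {"translation": [0,0,0],"angular": [0,0,-0.94],"gripper": 1},
    {"translation": [0,0,0],"angular": [0,0,-0.94],"gripper": 1},
    {"translation": [0,0,0],"angular": [0,0,-0.94],"gripper": 1},
    {"translation": [0,0,0],"angular": [0,0,-0.94],"gripper": 1},
    {"translation": [0,0,0],"angular": [0,0,-0.94],"gripper": 1},
    {"translation": [0,0,0],"angular": [0,0,-0.94],"gripper": 1},
    {"translation": [0,0,0],"angular": [0,0,-0.94],"gripper": 1}
  ]
}}

```text
t: 3.98
tool_pos: [0.6135, 0.1185, 0.2044]
tool_rot: [-2.613, -1.743, 0.002]
contact_force: [-0.5, -0.0, -0.5]
opening: 0.0853
grip_force: 0.0
```

{"op": "drive_tool", "data": {
  "steps": [
    {"translation": [0,0,0],"angular": [0,0,-0.94],"gripper": 1},
    {"translation": [0,0,0],"angular": [0,0,-0.94],"gripper": 1},
    {"translation": [0,0,0],"angular": [0,0,-0.94],"gripper": 1},
    {"translation": [0,0,0],"angular": [0,0,-0.94],"gripper": 1},
    {"translation": [0,0,0],"angular": [0,0,-0.94],"gripper": 1},
    {"translation": [0,0,0],"angular": [0,0,-0.94],"gripper": 1},
    {"translation": [0,0,0],"angular": [0,0,-0.94],"gripper": 1},
    {"translation": [0,0,0],"angular": [0,0,0],"gripper": 1}
  ]
}}

```text
t: 4.97
tool_pos: [0.6135, 0.1185, 0.2045]
tool_rot: [-1.577, -2.716, 0.001]
contact_force: [-0.6, -0.3, -0.2]
opening: 0.0854
grip_force: 0.0
```

```bash
cat > go.py <<'E'
import sys,numpy as np
from scipy.spatial.transform import Rotation as R
from station import ctrl
# usage: go.py x y z yaw_deg_of_tool_y -> deltas in move units, tool axes
o=ctrl.get_obs(); r=R.from_rotvec(o["tool_rot"]); x,y,z,a=map(float,sys.argv[1:5]); a=np.radians(a)
T=R.from_matrix(np.array([[-np.sin(a),np.cos(a),0],[np.cos(a),np.sin(a),0],[0,0,-1]]).T) if 0 else R.from_matrix(np.column_stack([[-np.sin(a),np.cos(a),0],[np.cos(a),np.sin(a),0],[0,0,-1]]))
d=np.array([x,y,z])-o["tool_pos"]
print("t",o["t"],"pos",o["tool_pos"].round(4),"yaw",np.degrees(np.arctan2(*r.as_matrix()[[1,0],1])).round(2),"F",o["contact_force"].round(1),"open",round(o["opening"],4),"grip",round(o["grip_force"],1))
print("now axes",(r.inv().apply(d)/.04).round(3),"after-turn axes",(T.inv().apply(d)/.04).round(3),"turn",(np.degrees((r.inv()*T).as_rotvec())/8).round(3))
E
python3 go.py .6152 .1171 .043 29.3
```

```text
t 4.975 pos [0.6135 0.1185 0.2045] yaw 29.73 F [-0.6 -0.3 -0.2] open 0.0854 grip 0.0
now axes [-0.054  0.022  4.039] after-turn axes [-0.052  0.018  4.039] turn [-0.007 -0.004  0.054]
```

{"op": "drive_tool", "data": {
  "steps": [
    {"translation": [-0.05,0.02,0.7],"angular": [0,0,0.05],"gripper": 1},
    {"translation": [0,0,0.7],"angular": [0,0,0],"gripper": 1},
    {"translation": [0,0,0.7],"angular": [0,0,0],"gripper": 1},
    {"translation": [0,0,0.6],"angular": [0,0,0],"gripper": 1},
    {"translation": [0,0,0.5],"angular": [0,0,0],"gripper": 1},
    {"translation": [0,0,0.4],"angular": [0,0,0],"gripper": 1},
    {"translation": [0,0,0.44],"angular": [0,0,0],"gripper": 1},
    {"translation": [0,0,0],"angular": [0,0,0],"gripper": 1}
  ]
}}

```text
t: 5.98
tool_pos: [0.6143, 0.1171, 0.0417]
tool_rot: [-1.584, -2.71, 0.003]
contact_force: [0.4, 0.0, 0.1]
opening: 0.0861
grip_force: 0.0
```

{"op": "drive_tool", "data": {
  "steps": [
    {"translation": [0,0,0],"angular": [0,0,0],"gripper": 0.5},
    {"translation": [0,0,0],"angular": [0,0,0],"gripper": 0.4},
    {"translation": [0,0,0],"angular": [0,0,0],"gripper": 0.2},
    {"translation": [0,0,0],"angular": [0,0,0],"gripper": 0.2},
    {"translation": [0,0,0],"angular": [0,0,0],"gripper": 0},
    {"translation": [0,0,0],"angular": [0,0,0],"gripper": 0},
    {"translation": [0,0,0],"angular": [0,0,0],"gripper": 0}
  ],
  "force": 35
}}

```text
t: 6.85
tool_pos: [0.6208, 0.1181, 0.0487]
tool_rot: [1.58, 2.704, 0.012]
contact_force: [4.1, 0.7, 8.6]
opening: 0.0003
grip_force: 3.9
```

```bash
python3 go.py .6152 .1171 .043 29.3; python3 - <<'E'
from station import ctrl
import cv2
im=ctrl.get_image("scene")["color"][200:360,280:540,::-1]
cv2.imwrite("pics/s1.png",cv2.resize(im,None,fx=3,fy=3))
E
```

```text
t 6.85 pos [0.6208 0.1181 0.0487] yaw 29.41 F [4.1 0.7 8.6] open 0.0003 grip 3.9
now axes [ 0.048 -0.135  0.142] after-turn axes [ 0.048 -0.134  0.144] turn [0.083 0.031 0.014]
```

View pics/s1.png

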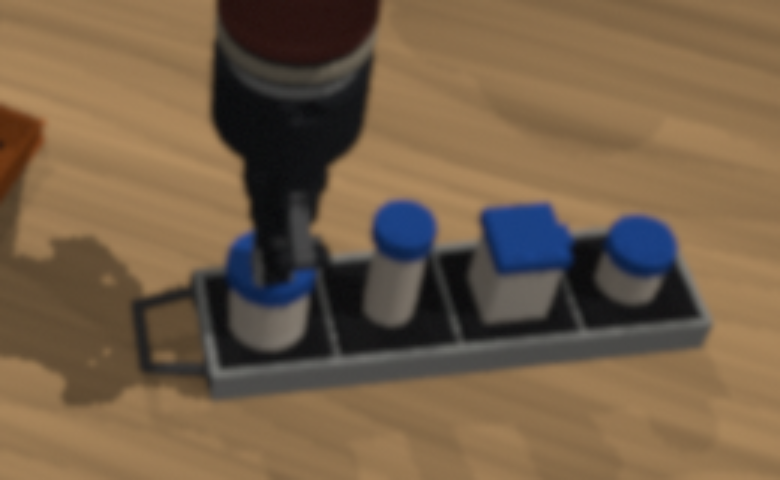

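The crop shows the closed fingertips at about (270,275), overlapping the wide cap. They shut completely without holding it, so I check from both views.

```bash
python3 - <<'E'
from station import ctrl
from h import *
ims={n:ctrl.get_image(n) for n in("top","scene")}
out=[]
im=ims["top"]["color"][180:300,140:320,::-1]; a=cv2.resize(im,(780,520))
cv2.imwrite("pics/t2.png",a)
W=world(ims["scene"]); hsv=cv2.cvtColor(ims["scene"]["color"],cv2.COLOR_RGB2HSV)
print("tip col heights, scene u=370:")
for v in range(260,322,3): print(v,W[v,368].round(3),hsv[v,368])
b=cv2.inRange(hsv,(100,120,50),(125,255,255)); b[:,:345]=0;b[:,395:]=0
q=W[(b>0)&(abs(W[...,2]-.072)<.02)]; print(len(q),q.min(0),q.max(0),np.percentile(q[:,2],[5,50,95]))
E
```

```text
tip col heights, scene u=370:
260 [0.642 0.117 0.179] [120  30  17]
263 [0.641 0.117 0.171] [105  39  13]
266 [0.637 0.116 0.159] [90 39 13]
269 [0.635 0.116 0.149] [120  17  15]
272 [0.638 0.117 0.146] [135  30  17]
275 [0.638 0.117 0.139] [90 36 14]
278 [0.637 0.118 0.131] [90 34 15]
281 [0.635 0.117 0.12 ] [90 17 15]
284 [0.649 0.122 0.132] [120  27  19]
287 [0.652 0.123 0.129] [ 0  0 22]
290 [0.632 0.118 0.093] [ 0  0 28]
293 [0.635 0.119 0.09 ] [110  25  31]
296 [0.631 0.118 0.075] [110 192  69]
299 [0.633 0.119 0.069] [109 205  77]
302 [0.632 0.12  0.06 ] [118  43  78]
305 [0.632 0.12  0.051] [16 39 98]
308 [0.632 0.121 0.043] [ 16  38 102]
311 [0.633 0.121 0.035] [ 17  40 102]
314 [0.633 0.122 0.027] [ 15  34 105]
317 [0.638 0.124 0.026] [12 28 46]
320 [0.644 0.126 0.026] [ 0  7 36]
283 [0.59754456 0.09211821 0.05969841] [0.63430994 0.14043467 0.08399936] [0.06386784 0.07308142 0.07577616]
```

View pics/t2.png

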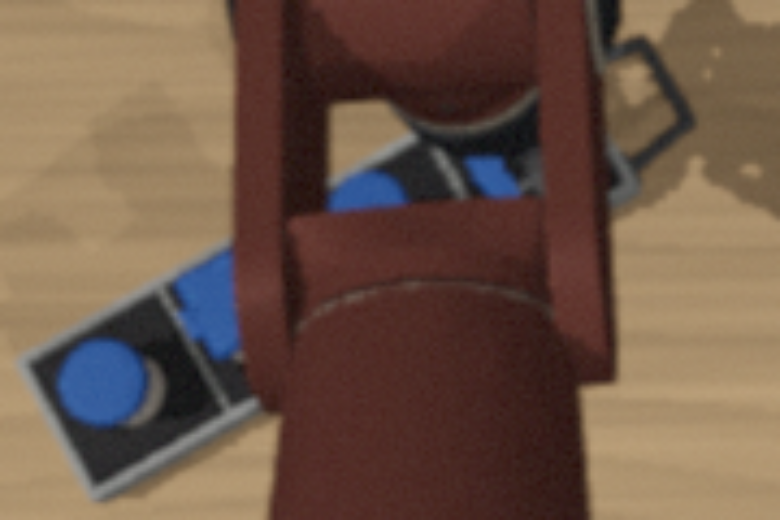

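The finger's lowest visible point is at z≈0.078, above the cap top at 0.072, although the TCP reads 0.049. The fingers slid up over the cap rim. I open, lift, and check where the fingertips really are.

{"op": "drive_tool", "data": {
  "steps": [
    {"translation": [0,0,-0.2],"angular": [0,0,0],"gripper": 0},
    {"translation": [0,0,-0.4],"angular": [0,0,0],"gripper": 0},
    {"translation": [0,0,-0.8],"angular": [0,0,0],"gripper": 0},
    {"translation": [0,0,-0.8],"angular": [0,0,0],"gripper": 0},
    {"translation": [0,0,-0.8],"angular": [0,0,0],"gripper": 0},
    {"translation": [0,0,0],"angular": [0,0,0],"gripper": 0}
  ]
}}

```text
t: 7.75
tool_pos: [0.6175, 0.1173, 0.1679]
tool_rot: [1.582, 2.708, 0.006]
contact_force: [0.0, -0.3, 0.1]
opening: 0.0002
grip_force: 0.0
```

```bash
python3 go.py .6152 .1171 .043 29.3; python3 - <<'E'
from station import ctrl
from h import *
im=ctrl.get_image("scene"); W=world(im)
# silhouette of the gripper above the caps
c=im["color"][190:340,290:470,::-1]; cv2.imwrite("pics/s3.png",cv2.resize(c,None,fx=4,fy=4))
p=im["R"]@ctrl.get_obs()["tool_pos"]+im["t"]; print("TCP pixel",p[0]/p[2]*im["fx"]+im["cx"],p[1]/p[2]*im["fy"]+im["cy"])
print("blue at wide:"); hsv=cv2.cvtColor(im["color"],cv2.COLOR_RGB2HSV); b=cv2.inRange(hsv,(100,120,50),(125,255,255)); b[:,:345]=0;b[:,395:]=0
q=W[(b>0)]; print(len(q),np.percentile(q,[1,50,99],axis=0))
E
```

```text
t 7.75 pos [0.6175 0.1173 0.1679] yaw 29.42 F [ 0.  -0.3  0.1] open 0.0002 grip 0.0
now axes [ 0.032 -0.072  3.122] after-turn axes [ 0.023 -0.053  3.122] turn [0.043 0.02  0.015]
TCP pixel 373.5458507749494 253.82198703332963
blue at wide:
622 [[0.59389821 0.09452714 0.03347617]
 [0.61896194 0.11832036 0.07189058]
 [0.63811334 0.14143004 0.07504153]]
```

View pics/s3.png

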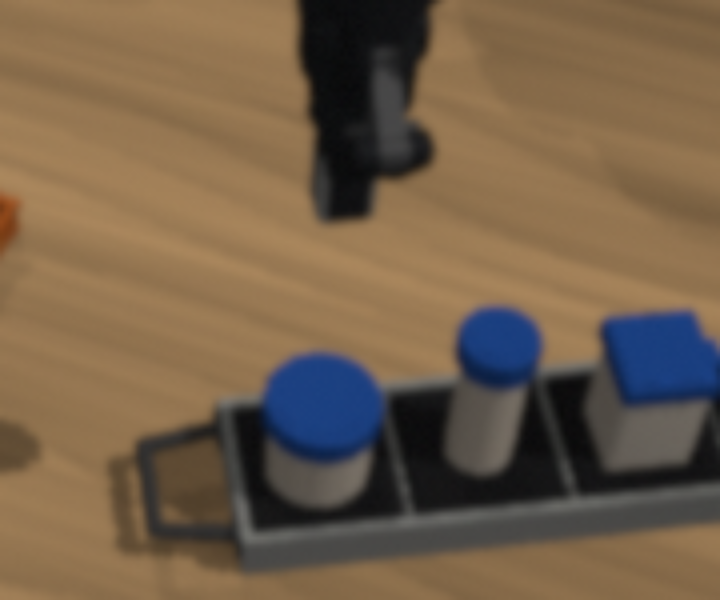

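The crop shows the closed fingertip at about (345,215), which is full-image (376,244). The reported TCP projects to (374,254), so the real tip is higher than reported. I measure it by depth.

```bash
python3 - <<'E'
from station import ctrl
from h import *
im=ctrl.get_image("scene"); W=world(im); o=ctrl.get_obs()
g=im["color"].max(2)<45
m=g&(W[...,2]>.12)&(W[...,2]<.30); m[:, :350]=0; m[:,420:]=0
q=W[m]; print(len(q))
for z0 in np.arange(.16,.26,.01):
    s=q[(q[:,2]>=z0)&(q[:,2]<z0+.01)]
    if len(s): print(round(z0,3),len(s),s.min(0).round(3),s.max(0).round(3))
# vertical line under TCP: height vs pixel row
for z in(.168,.178,.188,.198):
    p=im["R"]@np.r_[o["tool_pos"][:2],z]+im["t"]; print(z,(p[:2]/p[2]*im["fx"]+[im["cx"],im["cy"]]).round(1))
vs,us=np.nonzero(m); print("lowest px rows",[(v,us[vs==v].min(),us[vs==v].max()) for v in np.unique(vs)[-5:]])
E
```

```text
737
0.19 1 [0.626 0.116 0.2  ] [0.626 0.116 0.2  ]
0.2 40 [0.622 0.115 0.201] [0.631 0.129 0.21 ]
0.21 45 [0.624 0.113 0.21 ] [0.632 0.129 0.22 ]
0.22 4 [0.624 0.111 0.22 ] [0.628 0.128 0.228]
0.23 10 [0.619 0.107 0.231] [0.648 0.123 0.24 ]
0.24 60 [0.618 0.111 0.24 ] [0.653 0.135 0.25 ]
0.25 71 [0.62  0.103 0.251] [0.662 0.144 0.26 ]
0.168 [373.8 252.2]
0.178 [374.2 247.9]
0.188 [374.6 243.5]
0.198 [375.1 238.9]
lowest px rows [(np.int64(240), np.int64(372), np.int64(381)), (np.int64(241), np.int64(372), np.int64(381)), (np.int64(242), np.int64(372), np.int64(381)), (np.int64(243), np.int64(372), np.int64(381)), (np.int64(244), np.int64(372), np.int64(378))]
```

Closed, the real tip is about 24 mm above the reported TCP. Two things show this: the tip rested on the 0.072 cap at a reported 0.049, and depth puts it at about 0.195 against a reported 0.168. I therefore command heights 24 mm lower than the text implies.

{"op": "drive_tool", "data": {
  "steps": [
    {"translation": [0.03,-0.06,0],"angular": [0.04,0.02,0.01],"gripper": 1},
    {"translation": [0,0,0],"angular": [0,0,0],"gripper": 1},
    {"translation": [0,0,0.2],"angular": [0,0,0],"gripper": 1},
    {"translation": [0,0,0.5],"angular": [0,0,0],"gripper": 1},
    {"translation": [0,0,0.6],"angular": [0,0,0],"gripper": 1},
    {"translation": [0,0,0.6],"angular": [0,0,0],"gripper": 1},
    {"translation": [0,0,0.5],"angular": [0,0,0],"gripper": 1}
  ]
}}

```text
t: 8.72
tool_pos: [0.6111, 0.117, 0.0647]
tool_rot: [-1.583, -2.705, 0.008]
contact_force: [0.3, 0.3, -0.0]
opening: 0.0854
grip_force: 0.0
```

{"op": "drive_tool", "data": {
  "steps": [
    {"translation": [0,0,0.4],"angular": [0,0,0],"gripper": 1},
    {"translation": [0,0,0.4],"angular": [0,0,0],"gripper": 1},
    {"translation": [0,0,0.3],"angular": [0,0,0],"gripper": 1},
    {"translation": [0,0,0.2],"angular": [0,0,0],"gripper": 1},
    {"translation": [0,0,0],"angular": [0,0,0],"gripper": 1}
  ]
}}

```text
t: 9.35
tool_pos: [0.6117, 0.117, 0.015]
tool_rot: [-1.583, -2.707, 0.006]
contact_force: [0.1, 0.1, -0.3]
opening: 0.0853
grip_force: 0.0
```

```bash
python3 go.py .6152 .1171 .018 29.3; python3 - <<'E'
from station import ctrl
import cv2
im=ctrl.get_image("scene")["color"][210:340,290:470,::-1]
cv2.imwrite("pics/s4.png",cv2.resize(im,None,fx=4,fy=4))
E
```

```text
t 9.35 pos [0.6117 0.117  0.015 ] yaw 29.35 F [ 0.1  0.1 -0.3] open 0.0853 grip 0.0
now axes [-0.041  0.077 -0.075] after-turn axes [-0.041  0.078 -0.074] turn [-0.046 -0.023  0.006]
```

View pics/s4.png

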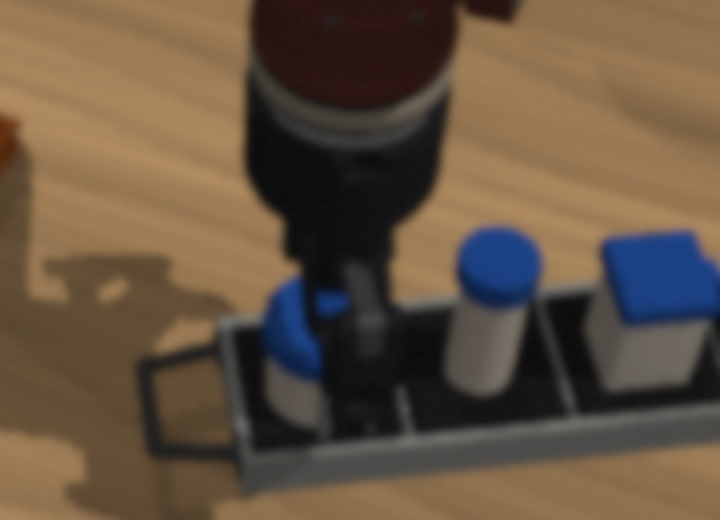

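The open near finger now stands beside the wide cap at about (357,390), while the cap centre is at about (322,340). It looks shifted along the row, so I measure that from depth.

```bash
cat > fin.py <<'E'
from station import ctrl
from h import *
from scipy.spatial.transform import Rotation as R
im=ctrl.get_image("scene"); W=world(im); o=ctrl.get_obs(); r=R.from_rotvec(o["tool_rot"])
L=r.inv().apply((W-o["tool_pos"]).reshape(-1,3)).reshape(W.shape)*1000
g=(im["color"].max(2)<60)&(abs(L[...,0])<40)&(L[...,1]>20)&(L[...,1]<75)
for lo in range(-70,0,5):
    s=L[g&(L[...,2]>=lo)&(L[...,2]<lo+5)&(W[...,2]>.03)]
    if len(s)>3: print("tool z",lo,len(s),"x 3/97%",np.percentile(s[:,0],[3,97]).round(1),"y",np.percentile(s[:,1],[3,50,97]).round(1))
E
python3 fin.py
```

```text
tool z -65 4 x 3/97% [-9.5  5.2] y [44.7 52.4 56.9]
tool z -60 10 x 3/97% [-7.5  6.3] y [50.3 55.8 56.8]
tool z -55 22 x 3/97% [-8.2  5.9] y [39.9 54.5 56.6]
tool z -50 12 x 3/97% [-7.  11.2] y [24.6 51.1 55.1]
tool z -45 7 x 3/97% [-9.3  7.6] y [47.5 48.2 48.8]
```

By depth the finger is centred (tool x −8 to +7 mm, back at 57 mm), so there is no sideways bias and only the height is off. I grip now.

{"op": "drive_tool", "data": {
  "steps": [
    {"translation": [-0.04,0.08,-0.06],"angular": [-0.04,-0.02,0],"gripper": 1},
    {"translation": [0,0,0],"angular": [0,0,0],"gripper": 0.7},
    {"translation": [0,0,0],"angular": [0,0,0],"gripper": 0.5},
    {"translation": [0,0,0],"angular": [0,0,0],"gripper": 0.4},
    {"translation": [0,0,0],"angular": [0,0,0],"gripper": 0.3},
    {"translation": [0,0,0],"angular": [0,0,0],"gripper": 0.3}
  ],
  "force": 35
}}

```text
t: 10.2
tool_pos: [0.6158, 0.1171, 0.0185]
tool_rot: [1.586, 2.711, 0.0]
contact_force: [-1.8, -1.3, 4.0]
opening: 0.0492
grip_force: 36.0
```

```bash
python3 go.py .6152 .1171 .018 29.3
```

```text
t 10.2 pos [0.6158 0.1171 0.0185] yaw 29.35 F [-1.8 -1.3  4. ] open 0.0492 grip 36.0
now axes [ 0.006 -0.014  0.014] after-turn axes [ 0.006 -0.014  0.014] turn [0.002 0.002 0.006]
```

{"op": "drive_tool", "data": {
  "steps": [
    {"translation": [0,0,-0.2],"angular": [0,0,0],"gripper": 0.3},
    {"translation": [0,0,-0.5],"angular": [0,0,0],"gripper": 0.3},
    {"translation": [0,0,-0.7],"angular": [0,0,0],"gripper": 0.3},
    {"translation": [0,0,-0.7],"angular": [0,0,0.6],"gripper": 0.3},
    {"translation": [0,0,-0.6],"angular": [0,0,0.9],"gripper": 0.3},
    {"translation": [0,0,-0.3],"angular": [0,0,0.9],"gripper": 0.3},
    {"translation": [0,0,0],"angular": [0,0,0.9],"gripper": 0.3},
    {"translation": [0,0,0],"angular": [0,0,0.8],"gripper": 0.3}
  ]
}}

```text
t: 11.2
tool_pos: [0.6159, 0.1173, 0.1396]
tool_rot: [2.291, 2.149, 0.002]
contact_force: [-0.1, -0.2, -1.5]
opening: 0.0489
grip_force: 36.7
```

```bash
python3 go.py .5432 -.3271 .138 -3.75
```

```text
t 11.2 pos [0.6159 0.1173 0.1396] yaw -3.67 F [-0.1 -0.2 -1.5] open 0.0489 grip 36.7
now axes [-11.204  -1.101   0.033] after-turn axes [-11.206  -1.086   0.039] turn [ 0.011 -0.003  0.01 ]
```

{"op": "drive_tool", "data": {
  "steps": [
    {"translation": [-0.4,-0.04,0],"angular": [0,0,0],"gripper": 0.3},
    {"translation": [-0.8,-0.08,0],"angular": [0,0,0],"gripper": 0.3},
    {"translation": [-0.8,-0.08,0],"angular": [0,0,0],"gripper": 0.3},
    {"translation": [-0.8,-0.08,0],"angular": [0,0,0],"gripper": 0.3},
    {"translation": [-0.8,-0.08,0],"angular": [0,0,0],"gripper": 0.3},
    {"translation": [-0.8,-0.08,0],"angular": [0,0,0],"gripper": 0.3},
    {"translation": [-0.8,-0.08,0],"angular": [0,0,0],"gripper": 0.3},
    {"translation": [-0.8,-0.08,0],"angular": [0,0,0],"gripper": 0.3}
  ]
}}

```text
t: 12.2
tool_pos: [0.5764, -0.1228, 0.1386]
tool_rot: [2.285, 2.155, -0.0]
contact_force: [0.5, -1.0, -0.7]
opening: 0.0487
grip_force: 36.7
```

{"op": "drive_tool", "data": {
  "steps": [
    {"translation": [-0.8,-0.08,0],"angular": [0,0,0],"gripper": 0.3},
    {"translation": [-0.8,-0.08,0],"angular": [0,0,0],"gripper": 0.3},
    {"translation": [-0.8,-0.08,0],"angular": [0,0,0],"gripper": 0.3},
    {"translation": [-0.8,-0.08,0],"angular": [0,0,0],"gripper": 0.3},
    {"translation": [-0.8,-0.08,0],"angular": [0,0,0],"gripper": 0.3},
    {"translation": [-0.8,-0.07,0],"angular": [0,0,0],"gripper": 0.3},
    {"translation": [-0.4,-0.04,0],"angular": [0,0,0],"gripper": 0.3},
    {"translation": [0,0,0],"angular": [0,0,0],"gripper": 0.3}
  ]
}}

```text
t: 13.2
tool_pos: [0.5437, -0.3282, 0.1382]
tool_rot: [-2.288, -2.152, -0.0]
contact_force: [0.9, 0.5, -2.6]
opening: 0.0487
grip_force: 36.7
```

```bash
python3 go.py .5432 -.3271 .0145 -3.75;  python3 - <<'E'
from station import ctrl
import cv2
im=ctrl.get_image("scene")["color"][130:280,110:310,::-1]
cv2.imwrite("pics/s5.png",cv2.resize(im,None,fx=4,fy=4))
E
```

```text
t 13.2 pos [ 0.5437 -0.3282  0.1382] yaw -3.52 F [ 0.9  0.5 -2.6] open 0.0487 grip 36.7
now axes [ 0.025 -0.014  3.092] after-turn axes [ 0.025 -0.014  3.092] turn [ 0.    -0.002  0.029]
```

View pics/s5.png

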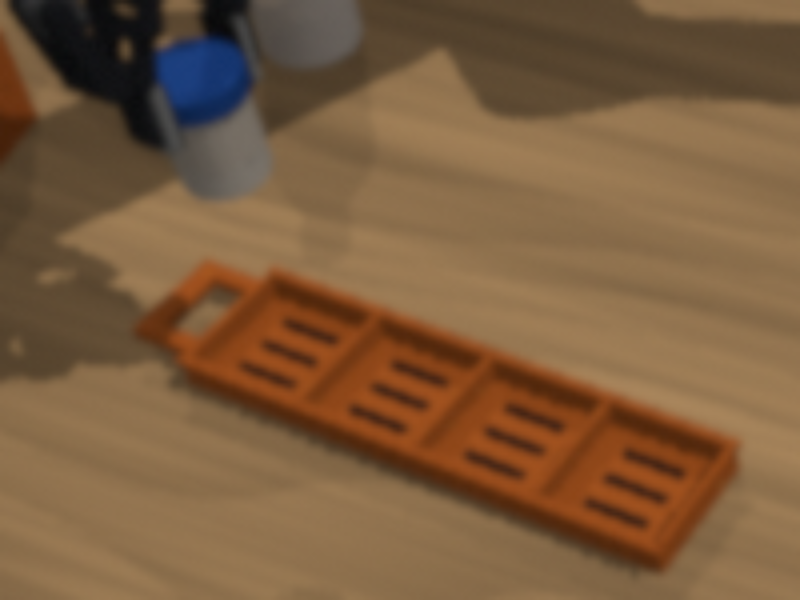

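The crop shows the wide container held level, its base at about (225,190). The first bay's slot pattern is centred at about (290,353) and the far bay's at (636,488). I check those rays against the bay estimates.

```bash
python3 - <<'E'
from h import *
im=load("scene")
for u,v in((290,353),(403,397),(516,440),(636,488)): print(ray(im,110+u/4,130+v/4,.005).round(4))
im=load("top"); hsv=cv2.cvtColor(im["color"],cv2.COLOR_RGB2HSV)
d=(hsv[...,2]<75).astype(np.uint8); N,l,s,c=cv2.connectedComponentsWithStats(d[225:268,358:502])
P=[ray(im,358+a,225+b,.005)[:2] for (a,b),q in zip(c[1:],s[1:]) if 8<q[4]<120]; print(np.round(P,3).tolist())
E
```

```text
[ 0.5416 -0.327   0.005 ]
[ 0.5466 -0.2535  0.005 ]
[ 0.5509 -0.1836  0.005 ]
[ 0.5565 -0.112   0.005 ]
[[0.574, -0.115], [0.569, -0.188], [0.564, -0.258], [0.56, -0.328], [0.557, -0.114], [0.552, -0.182], [0.546, -0.255], [0.541, -0.329], [0.539, -0.11], [0.534, -0.184], [0.528, -0.257], [0.523, -0.327]]
```

Bay centres are confirmed in both views at (0.542,−0.328), (0.547,−0.255), (0.552,−0.183) and (0.557,−0.113). Lowering now.

{"op": "drive_tool", "data": {
  "steps": [
    {"translation": [0.02,-0.04,0.4],"angular": [0,0,0.03],"gripper": 0.3},
    {"translation": [0,0,0.6],"angular": [0,0,0],"gripper": 0.3},
    {"translation": [0,0,0.6],"angular": [0,0,0],"gripper": 0.3},
    {"translation": [0,0,0.5],"angular": [0,0,0],"gripper": 0.3},
    {"translation": [0,0,0.4],"angular": [0,0,0],"gripper": 0.3},
    {"translation": [0,0,0.25],"angular": [0,0,0],"gripper": 0.3},
    {"translation": [0,0,0.2],"angular": [0,0,0],"gripper": 0.3},
    {"translation": [0,0,0.1],"angular": [0,0,0],"gripper": 0.3}
  ]
}}

```text
t: 14.25
tool_pos: [0.5428, -0.3266, 0.0159]
tool_rot: [2.292, 2.148, 0.0]
contact_force: [0.3, -0.4, -1.6]
opening: 0.049
grip_force: 36.7
```

```bash
python3 go.py .5425 -.3275 .0135 -3.75
```

```text
t 14.25 pos [ 0.5428 -0.3266  0.0159] yaw -3.7 F [ 0.3 -0.4 -1.6] open 0.049 grip 36.7
now axes [-0.023 -0.007  0.061] after-turn axes [-0.023 -0.007  0.061] turn [0.002 0.001 0.006]
```

{"op": "drive_tool", "data": {
  "steps": [
    {"translation": [0,0,0.03],"angular": [0,0,0],"gripper": 0.3},
    {"translation": [0,0,0.03],"angular": [0,0,0],"gripper": 0.3},
    {"translation": [0,0,0],"angular": [0,0,0],"gripper": 0.3}
  ]
}}

```text
t: 14.62
tool_pos: [0.5429, -0.3266, 0.0139]
tool_rot: [2.292, 2.148, 0.0]
contact_force: [0.2, -1.2, -1.6]
opening: 0.0487
grip_force: 36.7
```

{"op": "drive_tool", "data": {
  "steps": [
    {"translation": [0,0,0],"angular": [0,0,0],"gripper": 0.65},
    {"translation": [0,0,0],"angular": [0,0,0],"gripper": 0.8},
    {"translation": [0,0,0],"angular": [0,0,0],"gripper": 1},
    {"translation": [0,0,0],"angular": [0,0,0],"gripper": 1},
    {"translation": [0,0,-0.3],"angular": [0,0,0],"gripper": 1},
    {"translation": [0,0,-0.7],"angular": [0,0,0],"gripper": 1},
    {"translation": [0,0,-0.8],"angular": [0,0,0],"gripper": 1},
    {"translation": [0,0,-0.9],"angular": [0,0,0],"gripper": 1}
  ]
}}

```text
t: 15.62
tool_pos: [0.5426, -0.3263, 0.1232]
tool_rot: [2.292, 2.149, 0.0]
contact_force: [-0.2, 0.8, 0.3]
opening: 0.0851
grip_force: 0.0
```

{"op": "drive_tool", "data": {
  "steps": [
    {"translation": [0,0,-0.5],"angular": [0,0,-0.8],"gripper": 1},
    {"translation": [0,0,0],"angular": [0,0,-0.8],"gripper": 1},
    {"translation": [0,0,0],"angular": [0,0,-0.8],"gripper": 1},
    {"translation": [0,0,0],"angular": [0,0,-0.85],"gripper": 1},
    {"translation": [0,0,0],"angular": [0,0,-0.85],"gripper": 1},
    {"translation": [0,0,0],"angular": [0,0,0],"gripper": 1}
  ]
}}

```text
t: 16.38
tool_pos: [0.5429, -0.3266, 0.1425]
tool_rot: [1.593, 2.706, -0.0]
contact_force: [-0.6, 0.1, -1.5]
opening: 0.0855
grip_force: 0.0
```

```bash
python3 go.py .580 .1793 .138 29.3; python3 - <<'E'
from station import ctrl
import cv2
im=ctrl.get_image("scene")["color"][130:280,110:310,::-1]
cv2.imwrite("pics/s6.png",cv2.resize(im,None,fx=4,fy=4))
E
```

```text
t 16.375 pos [ 0.5429 -0.3266  0.1425] yaw 29.02 F [-0.6  0.1 -1.5] open 0.0855 grip 0.0
now axes [10.608  6.947  0.105] after-turn axes [10.575  6.998  0.113] turn [ 0.003  0.007 -0.035]
```

View pics/s6.png

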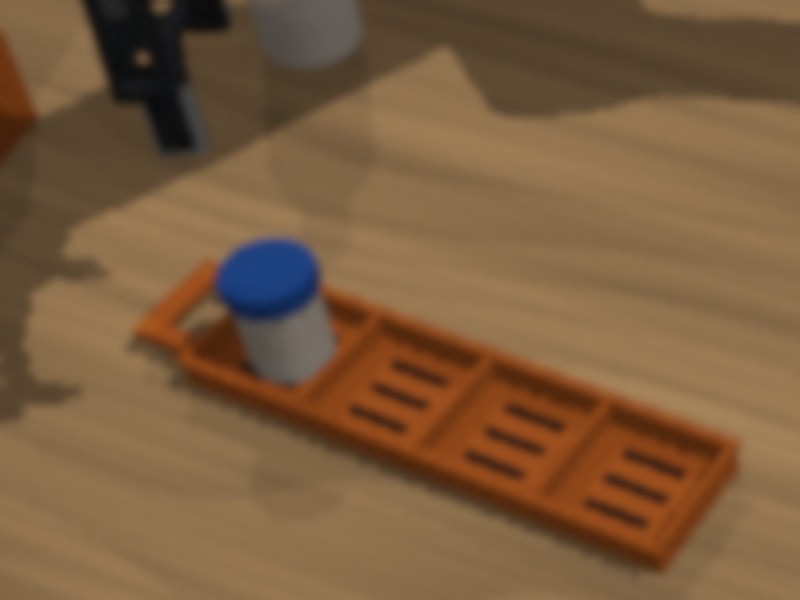

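The wide container stands upright in the bay beside the handle, with its base at about (290,360). Now the tall one.

{"op": "drive_tool", "data": {
  "steps": [
    {"translation": [0,0,0],"angular": [0,0,-0.035],"gripper": 1},
    {"translation": [0.4,0.25,0],"angular": [0,0,0],"gripper": 1},
    {"translation": [0.75,0.5,0],"angular": [0,0,0],"gripper": 1},
    {"translation": [0.75,0.5,0],"angular": [0,0,0],"gripper": 1},
    {"translation": [0.75,0.5,0],"angular": [0,0,0],"gripper": 1},
    {"translation": [0.75,0.5,0],"angular": [0,0,0],"gripper": 1},
    {"translation": [0.75,0.5,0],"angular": [0,0,0],"gripper": 1},
    {"translation": [0.75,0.5,0],"angular": [0,0,0],"gripper": 1}
  ]
}}

```text
t: 17.42
tool_pos: [0.5594, -0.0895, 0.1416]
tool_rot: [-1.585, -2.712, -0.001]
contact_force: [-0.0, 0.3, -0.3]
opening: 0.0857
grip_force: 0.0
```

{"op": "drive_tool", "data": {
  "steps": [
    {"translation": [0.75,0.5,0],"angular": [0,0,0],"gripper": 1},
    {"translation": [0.75,0.5,0],"angular": [0,0,0],"gripper": 1},
    {"translation": [0.75,0.5,0],"angular": [0,0,0],"gripper": 1},
    {"translation": [0.75,0.5,0],"angular": [0,0,0],"gripper": 1},
    {"translation": [0.75,0.5,0],"angular": [0,0,0],"gripper": 1},
    {"translation": [0.75,0.5,0],"angular": [0,0,0],"gripper": 1},
    {"translation": [0.75,0.5,0],"angular": [0,0,0],"gripper": 1},
    {"translation": [0.42,0.25,0],"angular": [0,0,0],"gripper": 1}
  ]
}}

```text
t: 18.42
tool_pos: [0.5784, 0.1816, 0.1416]
tool_rot: [-1.583, -2.713, 0.0]
contact_force: [-0.3, -0.7, 0.2]
opening: 0.0853
grip_force: 0.0
```

{"op": "drive_tool", "data": {
  "steps": [
    {"translation": [0,0,0],"angular": [0,0,0],"gripper": 1}
  ]
}}

```text
t: 18.55
tool_pos: [0.5787, 0.1805, 0.1415]
tool_rot: [-1.583, -2.714, 0.001]
contact_force: [-0.0, -0.3, 0.8]
opening: 0.0855
grip_force: 0.0
```

```bash
python3 go.py .580 .1793 .046 29.3
```

```text
t 18.55 pos [0.5787 0.1805 0.1415] yaw 29.5 F [-0.  -0.3  0.8] open 0.0855 grip 0.0
now axes [-0.042  0.016  2.388] after-turn axes [-0.042  0.015  2.388] turn [-0.003  0.001  0.025]
```

{"op": "drive_tool", "data": {
  "steps": [
    {"translation": [-0.04,0.015,0.4],"angular": [0,0,0.02],"gripper": 1},
    {"translation": [0,0,0.5],"angular": [0,0,0],"gripper": 1},
    {"translation": [0,0,0.5],"angular": [0,0,0],"gripper": 1},
    {"translation": [0,0,0.4],"angular": [0,0,0],"gripper": 1},
    {"translation": [0,0,0.35],"angular": [0,0,0],"gripper": 1},
    {"translation": [0,0,0.23],"angular": [0,0,0],"gripper": 1},
    {"translation": [0,0,0],"angular": [0,0,0],"gripper": 1}
  ]
}}

```text
t: 19.42
tool_pos: [0.5801, 0.1783, 0.0456]
tool_rot: [-1.589, -2.709, 0.001]
contact_force: [-0.6, 0.3, -0.3]
opening: 0.0855
grip_force: 0.0
```

{"op": "drive_tool", "data": {
  "steps": [
    {"translation": [0,0,0],"angular": [0,0,0],"gripper": 0.7},
    {"translation": [0,0,0],"angular": [0,0,0],"gripper": 0.5},
    {"translation": [0,0,0],"angular": [0,0,0],"gripper": 0.35},
    {"translation": [0,0,0],"angular": [0,0,0],"gripper": 0.2},
    {"translation": [0,0,0],"angular": [0,0,0],"gripper": 0.2},
    {"translation": [0,0,0],"angular": [0,0,0],"gripper": 0.2}
  ],
  "force": 30
}}

```text
t: 20.18
tool_pos: [0.581, 0.1783, 0.0471]
tool_rot: [1.589, 2.709, 0.001]
contact_force: [-0.2, 0.2, 4.9]
opening: 0.0331
grip_force: 29.9
```

```bash
python3 go.py .580 .1793 .046 29.3
```

```text
t 20.175 pos [0.581  0.1783 0.0471] yaw 29.22 F [-0.2  0.2  4.9] open 0.0331 grip 29.9
now axes [ 0.033 -0.01   0.028] after-turn axes [ 0.033 -0.01   0.028] turn [ 0.006  0.003 -0.01 ]
```

{"op": "drive_tool", "data": {
  "steps": [
    {"translation": [0,0,-0.2],"angular": [0,0,0],"gripper": 0.2},
    {"translation": [0,0,-0.4],"angular": [0,0,0],"gripper": 0.2},
    {"translation": [0,0,-0.6],"angular": [0,0,0],"gripper": 0.2},
    {"translation": [0,0,-0.6],"angular": [0,0,0.6],"gripper": 0.2},
    {"translation": [0,0,-0.5],"angular": [0,0,0.9],"gripper": 0.2},
    {"translation": [0,0,-0.2],"angular": [0,0,0.9],"gripper": 0.2},
    {"translation": [0,0,0],"angular": [0,0,0.9],"gripper": 0.2},
    {"translation": [0,0,0],"angular": [0,0,0.8],"gripper": 0.2}
  ]
}}

```text
t: 21.18
tool_pos: [0.5807, 0.1784, 0.1476]
tool_rot: [2.293, 2.146, 0.002]
contact_force: [0.4, -0.4, -0.4]
opening: 0.0325
grip_force: 30.0
```

```bash
python3 go.py .547 -.255 .147 -3.75
```

```text
t 21.175 pos [0.5807 0.1784 0.1476] yaw -3.79 F [ 0.4 -0.4 -0.4] open 0.0325 grip 30.0
now axes [-10.867  -0.125   0.011] after-turn axes [-10.867  -0.133   0.015] turn [ 0.008 -0.002 -0.005]
```

{"op": "drive_tool", "data": {
  "steps": [
    {"translation": [-0.4,-0.01,0],"angular": [0,0,0],"gripper": 0.2},
    {"translation": [-0.8,-0.01,0],"angular": [0,0,0],"gripper": 0.2},
    {"translation": [-0.8,-0.01,0],"angular": [0,0,0],"gripper": 0.2},
    {"translation": [-0.8,-0.01,0],"angular": [0,0,0],"gripper": 0.2},
    {"translation": [-0.8,-0.01,0],"angular": [0,0,0],"gripper": 0.2},
    {"translation": [-0.8,-0.01,0],"angular": [0,0,0],"gripper": 0.2},
    {"translation": [-0.8,-0.01,0],"angular": [0,0,0],"gripper": 0.2},
    {"translation": [-0.8,-0.01,0],"angular": [0,0,0],"gripper": 0.2}
  ]
}}

```text
t: 22.18
tool_pos: [0.5618, -0.063, 0.1468]
tool_rot: [2.288, 2.152, -0.0]
contact_force: [-1.4, 0.0, 0.2]
opening: 0.0328
grip_force: 30.0
```

{"op": "drive_tool", "data": {
  "steps": [
    {"translation": [-0.8,-0.01,0],"angular": [0,0,0],"gripper": 0.2},
    {"translation": [-0.8,-0.01,0],"angular": [0,0,0],"gripper": 0.2},
    {"translation": [-0.8,-0.01,0],"angular": [0,0,0],"gripper": 0.2},
    {"translation": [-0.8,-0.01,0],"angular": [0,0,0],"gripper": 0.2},
    {"translation": [-0.8,0,0],"angular": [0,0,0],"gripper": 0.2},
    {"translation": [-0.55,0,0],"angular": [0,0,0],"gripper": 0.2},
    {"translation": [-0.32,0,0],"angular": [0,0,0],"gripper": 0.2},
    {"translation": [0,0,0],"angular": [0,0,0],"gripper": 0.2}
  ]
}}

```text
t: 23.18
tool_pos: [0.5484, -0.2558, 0.1464]
tool_rot: [-2.29, -2.15, -0.0]
contact_force: [0.1, 0.4, -0.0]
opening: 0.0331
grip_force: 30.0
```

```bash
python3 go.py .547 -.255 .0425 -3.75
```

```text
t 23.175 pos [ 0.5484 -0.2558  0.1464] yaw -3.61 F [ 0.1  0.4 -0. ] open 0.0331 grip 30.0
now axes [ 0.017 -0.037  2.598] after-turn axes [ 0.018 -0.037  2.598] turn [-0.001 -0.002  0.018]
```

{"op": "drive_tool", "data": {
  "steps": [
    {"translation": [0.02,-0.04,0.4],"angular": [0,0,0],"gripper": 0.2},
    {"translation": [0,0,0.6],"angular": [0,0,0],"gripper": 0.2},
    {"translation": [0,0,0.5],"angular": [0,0,0],"gripper": 0.2},
    {"translation": [0,0,0.4],"angular": [0,0,0],"gripper": 0.2},
    {"translation": [0,0,0.3],"angular": [0,0,0],"gripper": 0.2},
    {"translation": [0,0,0.2],"angular": [0,0,0],"gripper": 0.2},
    {"translation": [0,0,0.15],"angular": [0,0,0],"gripper": 0.2},
    {"translation": [0,0,0.05],"angular": [0,0,0],"gripper": 0.2}
  ]
}}

```text
t: 24.18
tool_pos: [0.5472, -0.2546, 0.0424]
tool_rot: [2.29, 2.151, 0.0]
contact_force: [-0.0, -0.6, -0.5]
opening: 0.0327
grip_force: 30.0
```

{"op": "drive_tool", "data": {
  "steps": [
    {"translation": [0,0,0],"angular": [0,0,0],"gripper": 0.2},
    {"translation": [0,0,0],"angular": [0,0,0],"gripper": 0.2}
  ]
}}

```text
t: 24.42
tool_pos: [0.5474, -0.2547, 0.043]
tool_rot: [2.289, 2.15, 0.0]
contact_force: [-0.6, 0.3, 0.0]
opening: 0.0328
grip_force: 30.0
```

```bash
python3 go.py .547 -.255 .0421 -3.75; python3 - <<'E'
from station import ctrl
import cv2
im=ctrl.get_image("scene")["color"][130:280,110:310,::-1]
cv2.imwrite("pics/s7.png",cv2.resize(im,None,fx=4,fy=4))
E
```

```text
t 24.425 pos [ 0.5474 -0.2547  0.043 ] yaw -3.58 F [-0.6  0.3  0. ] open 0.0328 grip 30.0
now axes [-0.008 -0.009  0.021] after-turn axes [-0.008 -0.009  0.021] turn [0.006 0.003 0.021]
```

View pics/s7.png

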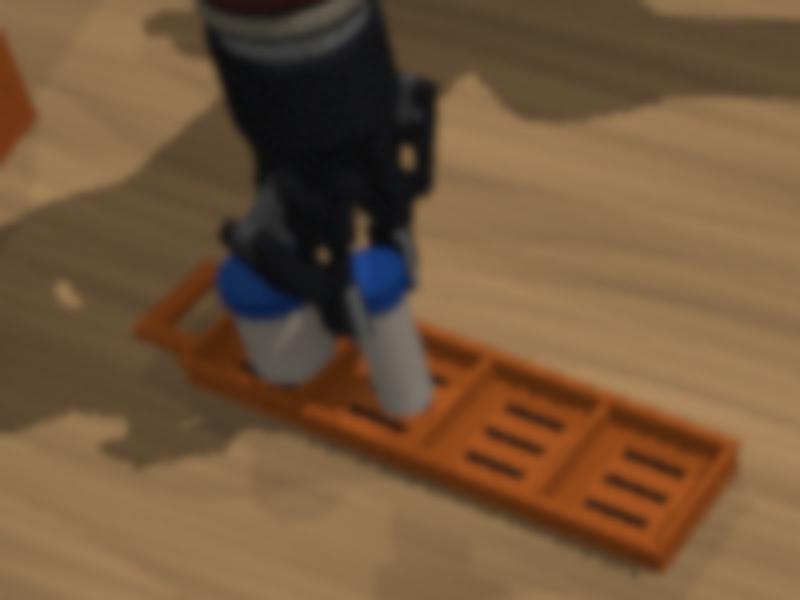

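The tall container is held just above the second bay with its base at about (405,405). I set it down and release.

{"op": "drive_tool", "data": {
  "steps": [
    {"translation": [0,0,0.03],"angular": [0,0,0],"gripper": 0.2},
    {"translation": [0,0,0.01],"angular": [0,0,0],"gripper": 0.2},
    {"translation": [0,0,0],"angular": [0,0,0],"gripper": 0.45},
    {"translation": [0,0,0],"angular": [0,0,0],"gripper": 0.6},
    {"translation": [0,0,0],"angular": [0,0,0],"gripper": 0.8},
    {"translation": [0,0,0],"angular": [0,0,0],"gripper": 1},
    {"translation": [0,0,0],"angular": [0,0,0],"gripper": 1},
    {"translation": [0,0,-0.3],"angular": [0,0,0],"gripper": 1}
  ]
}}

```text
t: 25.48
tool_pos: [0.5462, -0.2539, 0.052]
tool_rot: [-2.288, -2.149, 0.001]
contact_force: [-0.2, -0.1, 0.1]
opening: 0.0851
grip_force: 0.0
```

{"op": "drive_tool", "data": {
  "steps": [
    {"translation": [0,0,-0.7],"angular": [0,0,0],"gripper": 1},
    {"translation": [0,0,-0.8],"angular": [0,0,0],"gripper": 1},
    {"translation": [0,0,-0.7],"angular": [0,0,0],"gripper": 1},
    {"translation": [0,0,-0.2],"angular": [0,0,-0.8],"gripper": 1},
    {"translation": [0,0,0],"angular": [0,0,-0.9],"gripper": 1},
    {"translation": [0,0,0],"angular": [0,0,-0.9],"gripper": 1},
    {"translation": [0,0,0],"angular": [0,0,-0.9],"gripper": 1},
    {"translation": [0,0,0],"angular": [0,0,-0.6],"gripper": 1}
  ]
}}

```text
t: 26.48
tool_pos: [0.5473, -0.2546, 0.1499]
tool_rot: [1.585, 2.711, -0.0]
contact_force: [-0.5, -0.1, -0.2]
opening: 0.0853
grip_force: 0.0
```

```bash
python3 go.py .5455 .2418 .138 29
```

```text
t 26.475 pos [ 0.5473 -0.2546  0.1499] yaw 29.39 F [-0.5 -0.1 -0.2] open 0.0853 grip 0.0
now axes [10.835  6.052  0.29 ] after-turn axes [10.876  5.977  0.298] turn [0.004 0.007 0.049]
```

{"op": "drive_tool", "data": {
  "steps": [
    {"translation": [0,0,0],"angular": [0,0,0.05],"gripper": 1},
    {"translation": [0.4,0.22,0],"angular": [0,0,0],"gripper": 1},
    {"translation": [0.8,0.44,0],"angular": [0,0,0],"gripper": 1},
    {"translation": [0.8,0.44,0],"angular": [0,0,0],"gripper": 1},
    {"translation": [0.8,0.44,0],"angular": [0,0,0],"gripper": 1},
    {"translation": [0.8,0.44,0],"angular": [0,0,0],"gripper": 1},
    {"translation": [0.8,0.44,0],"angular": [0,0,0],"gripper": 1},
    {"translation": [0.8,0.44,0],"angular": [0,0,0],"gripper": 1}
  ]
}}

```text
t: 27.48
tool_pos: [0.5465, -0.0148, 0.149]
tool_rot: [1.599, 2.704, 0.001]
contact_force: [-0.1, -0.4, 0.8]
opening: 0.0858
grip_force: 0.0
```

{"op": "drive_tool", "data": {
  "steps": [
    {"translation": [0.8,0.44,0],"angular": [0,0,0],"gripper": 1},
    {"translation": [0.8,0.44,0],"angular": [0,0,0],"gripper": 1},
    {"translation": [0.8,0.44,0],"angular": [0,0,0],"gripper": 1},
    {"translation": [0.8,0.44,0],"angular": [0,0,0],"gripper": 1},
    {"translation": [0.8,0.44,0],"angular": [0,0,0],"gripper": 1},
    {"translation": [0.8,0.44,0],"angular": [0,0,0],"gripper": 1},
    {"translation": [0.55,0.3,0],"angular": [0,0,0],"gripper": 1},
    {"translation": [0.32,0.18,0],"angular": [0,0,0],"gripper": 1}
  ]
}}

```text
t: 28.48
tool_pos: [0.5462, 0.2436, 0.1489]
tool_rot: [-1.597, -2.705, -0.0]
contact_force: [0.6, -0.4, 0.3]
opening: 0.0855
grip_force: 0.0
```

{"op": "drive_tool", "data": {
  "steps": [
    {"translation": [0,0,0],"angular": [0,0,0],"gripper": 1}
  ]
}}

```text
t: 28.6
tool_pos: [0.5465, 0.2426, 0.1488]
tool_rot: [-1.597, -2.705, 0.0]
contact_force: [-0.3, 0.5, -0.1]
opening: 0.0854
grip_force: 0.0
```

```bash
python3 go.py .5455 .2418 .029 29; python3 - <<'E'
from station import ctrl
import cv2
im=ctrl.get_image("scene")["color"][130:330,110:520,::-1]
cv2.imwrite("pics/s8.png",cv2.resize(im,(800,390)))
E
```

```text
t 28.6 pos [0.5465 0.2426 0.1488] yaw 28.89 F [-0.3  0.5 -0.1] open 0.0854 grip 0.0
now axes [-0.005 -0.032  2.995] after-turn axes [-0.005 -0.032  2.995] turn [-0.002  0.001 -0.013]
```

View pics/s8.png

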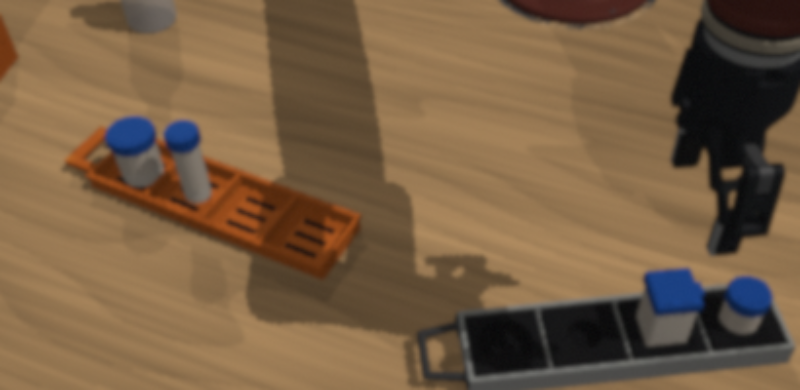

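The wide (base 140,178) and tall (base 197,195) containers stand in their bays. The open gripper is above the square one (670,290). I descend and grip it.

{"op": "drive_tool", "data": {
  "steps": [
    {"translation": [0,-0.03,0.4],"angular": [0,0,0],"gripper": 1},
    {"translation": [0,0,0.6],"angular": [0,0,0],"gripper": 1},
    {"translation": [0,0,0.6],"angular": [0,0,0],"gripper": 1},
    {"translation": [0,0,0.5],"angular": [0,0,0],"gripper": 1},
    {"translation": [0,0,0.4],"angular": [0,0,0],"gripper": 1},
    {"translation": [0,0,0.3],"angular": [0,0,0],"gripper": 1},
    {"translation": [0,0,0.18],"angular": [0,0,0],"gripper": 1},
    {"translation": [0,0,0],"angular": [0,0,0],"gripper": 1}
  ]
}}

```text
t: 29.65
tool_pos: [0.5459, 0.2412, 0.0293]
tool_rot: [-1.599, -2.704, 0.0]
contact_force: [0.0, 0.2, 0.6]
opening: 0.0853
grip_force: 0.0
```

{"op": "drive_tool", "data": {
  "steps": [
    {"translation": [0,0,0],"angular": [0,0,0],"gripper": 0.7},
    {"translation": [0,0,0],"angular": [0,0,0],"gripper": 0.55},
    {"translation": [0,0,0],"angular": [0,0,0],"gripper": 0.4},
    {"translation": [0,0,0],"angular": [0,0,0],"gripper": 0.25},
    {"translation": [0,0,0],"angular": [0,0,0],"gripper": 0.25},
    {"translation": [0,0,0],"angular": [0,0,0],"gripper": 0.25}
  ],
  "force": 35
}}

```text
t: 30.4
tool_pos: [0.5464, 0.2413, 0.0304]
tool_rot: [1.598, 2.704, 0.001]
contact_force: [-1.6, -0.4, 6.0]
opening: 0.0418
grip_force: 35.6
```

```bash
python3 go.py .5455 .2418 .029 29
```

```text
t 30.4 pos [0.5464 0.2413 0.0304] yaw 28.82 F [-1.6 -0.4  6. ] open 0.0418 grip 35.6
now axes [ 0.021 -0.013  0.034] after-turn axes [ 0.021 -0.013  0.034] turn [ 0.005  0.002 -0.022]
```

{"op": "drive_tool", "data": {
  "steps": [
    {"translation": [0,0,-0.2],"angular": [0,0,0],"gripper": 0.25},
    {"translation": [0,0,-0.4],"angular": [0,0,0],"gripper": 0.25},
    {"translation": [0,0,-0.6],"angular": [0,0,0],"gripper": 0.25},
    {"translation": [0,0,-0.6],"angular": [0,0,0.57],"gripper": 0.25},
    {"translation": [0,0,-0.5],"angular": [0,0,0.9],"gripper": 0.25},
    {"translation": [0,0,-0.2],"angular": [0,0,0.9],"gripper": 0.25},
    {"translation": [0,0,0],"angular": [0,0,0.9],"gripper": 0.25},
    {"translation": [0,0,0],"angular": [0,0,0.8],"gripper": 0.25}
  ]
}}

```text
t: 31.4
tool_pos: [0.5461, 0.2413, 0.1307]
tool_rot: [2.296, 2.143, 0.001]
contact_force: [-0.6, 1.0, -1.8]
opening: 0.0412
grip_force: 36.1
```

```bash
python3 go.py .552 -.183 .130 -3.75
```

```text
t 31.4 pos [0.5461 0.2413 0.1307] yaw -3.95 F [-0.6  1.  -1.8] open 0.0412 grip 36.1
now axes [-10.572   0.878   0.015] after-turn axes [-10.575   0.841   0.018] turn [ 0.007 -0.003 -0.026]
```

{"op": "drive_tool", "data": {
  "steps": [
    {"translation": [-0.4,0.03,0],"angular": [0,0,0],"gripper": 0.25},
    {"translation": [-0.8,0.07,0],"angular": [0,0,0],"gripper": 0.25},
    {"translation": [-0.8,0.07,0],"angular": [0,0,0],"gripper": 0.25},
    {"translation": [-0.8,0.07,0],"angular": [0,0,0],"gripper": 0.25},
    {"translation": [-0.8,0.07,0],"angular": [0,0,0],"gripper": 0.25},
    {"translation": [-0.8,0.07,0],"angular": [0,0,0],"gripper": 0.25},
    {"translation": [-0.8,0.07,0],"angular": [0,0,0],"gripper": 0.25},
    {"translation": [-0.8,0.07,0],"angular": [0,0,0],"gripper": 0.25}
  ]
}}

```text
t: 32.4
tool_pos: [0.5507, -0.0016, 0.13]
tool_rot: [2.291, 2.149, -0.0]
contact_force: [0.4, 0.7, -0.5]
opening: 0.0415
grip_force: 36.1
```

{"op": "drive_tool", "data": {
  "steps": [
    {"translation": [-0.8,0.07,0],"angular": [0,0,0],"gripper": 0.25},
    {"translation": [-0.8,0.07,0],"angular": [0,0,0],"gripper": 0.25},
    {"translation": [-0.8,0.07,0],"angular": [0,0,0],"gripper": 0.25},
    {"translation": [-0.8,0.07,0],"angular": [0,0,0],"gripper": 0.25},
    {"translation": [-0.8,0.06,0],"angular": [0,0,0],"gripper": 0.25},
    {"translation": [-0.37,0.02,0],"angular": [0,0,0],"gripper": 0.25},
    {"translation": [-0.2,0,0],"angular": [0,0,0],"gripper": 0.25},
    {"translation": [0,0,0],"angular": [0,0,0],"gripper": 0.25}
  ]
}}

```text
t: 33.4
tool_pos: [0.5533, -0.1828, 0.1296]
tool_rot: [-2.292, -2.148, -0.0]
contact_force: [-0.0, 0.1, -1.0]
opening: 0.0415
grip_force: 36.1
```

```bash
python3 go.py .552 -.183 .0255 -3.75
```

```text
t 33.4 pos [ 0.5533 -0.1828  0.1296] yaw -3.73 F [-0.   0.1 -1. ] open 0.0415 grip 36.1
now axes [-0.007 -0.032  2.601] after-turn axes [-0.006 -0.033  2.601] turn [-0.002 -0.003  0.003]
```

{"op": "drive_tool", "data": {
  "steps": [
    {"translation": [0,-0.03,0.4],"angular": [0,0,0],"gripper": 0.25},
    {"translation": [0,0,0.6],"angular": [0,0,0],"gripper": 0.25},
    {"translation": [0,0,0.5],"angular": [0,0,0],"gripper": 0.25},
    {"translation": [0,0,0.4],"angular": [0,0,0],"gripper": 0.25},
    {"translation": [0,0,0.3],"angular": [0,0,0],"gripper": 0.25},
    {"translation": [0,0,0.2],"angular": [0,0,0],"gripper": 0.25},
    {"translation": [0,0,0.15],"angular": [0,0,0],"gripper": 0.25},
    {"translation": [0,0,0.03],"angular": [0,0,0],"gripper": 0.25}
  ]
}}

```text
t: 34.4
tool_pos: [0.5524, -0.183, 0.0263]
tool_rot: [2.293, 2.148, 0.0]
contact_force: [0.3, -0.2, -1.2]
opening: 0.041
grip_force: 36.1
```

{"op": "drive_tool", "data": {
  "steps": [
    {"translation": [0,0,0],"angular": [0,0,0],"gripper": 0.25},
    {"translation": [0,0,0],"angular": [0,0,0],"gripper": 0.25}
  ]
}}

```text
t: 34.65
tool_pos: [0.5527, -0.1831, 0.0269]
tool_rot: [2.292, 2.147, 0.001]
contact_force: [0.4, 0.4, 0.1]
opening: 0.0415
grip_force: 36.1
```

```bash
python3 go.py .552 -.183 .0254 -3.75
```

```text
t 34.65 pos [ 0.5527 -0.1831  0.0269] yaw -3.74 F [0.4 0.4 0.1] open 0.0415 grip 36.1
now axes [ 0.001 -0.018  0.039] after-turn axes [ 0.001 -0.018  0.039] turn [0.007 0.002 0.001]
```

{"op": "drive_tool", "data": {
  "steps": [
    {"translation": [0,0,0.03],"angular": [0,0,0],"gripper": 0.25},
    {"translation": [0,0,0.01],"angular": [0,0,0],"gripper": 0.25},
    {"translation": [0,0,0],"angular": [0,0,0],"gripper": 0.55},
    {"translation": [0,0,0],"angular": [0,0,0],"gripper": 0.7},
    {"translation": [0,0,0],"angular": [0,0,0],"gripper": 0.85},
    {"translation": [0,0,0],"angular": [0,0,0],"gripper": 1},
    {"translation": [0,0,0],"angular": [0,0,0],"gripper": 1},
    {"translation": [0,0,-0.3],"angular": [0,0,0],"gripper": 1}
  ]
}}

```text
t: 35.65
tool_pos: [0.5513, -0.1824, 0.036]
tool_rot: [-2.291, -2.146, 0.002]
contact_force: [0.3, -0.0, -0.1]
opening: 0.0853
grip_force: 0.0
```

{"op": "drive_tool", "data": {
  "steps": [
    {"translation": [0,0,-0.7],"angular": [0,0,0],"gripper": 1},
    {"translation": [0,0,-0.8],"angular": [0,0,0],"gripper": 1},
    {"translation": [0,0,-0.7],"angular": [0,0,0],"gripper": 1},
    {"translation": [0,0,-0.4],"angular": [0,0,-0.8],"gripper": 1},
    {"translation": [0,0,-0.1],"angular": [0,0,-0.9],"gripper": 1},
    {"translation": [0,0,0],"angular": [0,0,-0.9],"gripper": 1},
    {"translation": [0,0,0],"angular": [0,0,-0.9],"gripper": 1},
    {"translation": [0,0,0],"angular": [0,0,-0.6],"gripper": 1}
  ]
}}

```text
t: 36.65
tool_pos: [0.5526, -0.183, 0.1459]
tool_rot: [1.588, 2.709, 0.0]
contact_force: [0.3, 0.3, -0.3]
opening: 0.0854
grip_force: 0.0
```

```bash
python3 go.py .5105 .304 .125 29.3
```

```text
t 36.65 pos [ 0.5526 -0.183   0.1459] yaw 29.24 F [ 0.3  0.3 -0.3] open 0.0854 grip 0.0
now axes [11.138  5.028  0.515] after-turn axes [11.132  5.041  0.522] turn [ 0.005  0.007 -0.008]
```

{"op": "drive_tool", "data": {
  "steps": [
    {"translation": [0.4,0.18,0],"angular": [0,0,0],"gripper": 1},
    {"translation": [0.8,0.36,0],"angular": [0,0,0],"gripper": 1},
    {"translation": [0.8,0.36,0],"angular": [0,0,0],"gripper": 1},
    {"translation": [0.8,0.36,0],"angular": [0,0,0],"gripper": 1},
    {"translation": [0.8,0.36,0],"angular": [0,0,0],"gripper": 1},
    {"translation": [0.8,0.36,0],"angular": [0,0,0],"gripper": 1},
    {"translation": [0.8,0.36,0],"angular": [0,0,0],"gripper": 1},
    {"translation": [0.8,0.36,0],"angular": [0,0,0],"gripper": 1}
  ]
}}

```text
t: 37.65
tool_pos: [0.5295, 0.0814, 0.1454]
tool_rot: [1.594, 2.707, 0.001]
contact_force: [0.2, -0.0, 0.2]
opening: 0.0855
grip_force: 0.0
```

{"op": "drive_tool", "data": {
  "steps": [
    {"translation": [0.8,0.36,0],"angular": [0,0,0],"gripper": 1},
    {"translation": [0.8,0.36,0],"angular": [0,0,0],"gripper": 1},
    {"translation": [0.8,0.36,0],"angular": [0,0,0],"gripper": 1},
    {"translation": [0.8,0.36,0],"angular": [0,0,0],"gripper": 1},
    {"translation": [0.8,0.36,0],"angular": [0,0,0],"gripper": 1},
    {"translation": [0.7,0.33,0],"angular": [0,0,0],"gripper": 1},
    {"translation": [0.43,0.2,0],"angular": [0,0,0],"gripper": 1},
    {"translation": [0,0,0],"angular": [0,0,0],"gripper": 1}
  ]
}}

```text
t: 38.65
tool_pos: [0.5114, 0.305, 0.145]
tool_rot: [1.591, 2.709, -0.0]
contact_force: [-0.2, -0.6, 0.7]
opening: 0.0855
grip_force: 0.0
```

```bash
python3 go.py .5105 .304 .011 29.3
```

```text
t 38.65 pos [0.5114 0.305  0.145 ] yaw 29.14 F [-0.2 -0.6  0.7] open 0.0855 grip 0.0
now axes [-0.01  -0.032  3.349] after-turn axes [-0.01  -0.032  3.349] turn [-0.     0.001 -0.02 ]
```

{"op": "drive_tool", "data": {
  "steps": [
    {"translation": [-0.01,-0.03,0.4],"angular": [0,0,0],"gripper": 1},
    {"translation": [0,0,0.7],"angular": [0,0,0],"gripper": 1},
    {"translation": [0,0,0.7],"angular": [0,0,0],"gripper": 1},
    {"translation": [0,0,0.6],"angular": [0,0,0],"gripper": 1},
    {"translation": [0,0,0.4],"angular": [0,0,0],"gripper": 1},
    {"translation": [0,0,0.3],"angular": [0,0,0],"gripper": 1},
    {"translation": [0,0,0.22],"angular": [0,0,0],"gripper": 1},
    {"translation": [0,0,0],"angular": [0,0,0],"gripper": 1}
  ]
}}

```text
t: 39.65
tool_pos: [0.5109, 0.3029, 0.0116]
tool_rot: [-1.593, -2.707, 0.001]
contact_force: [-0.6, 0.3, -0.0]
opening: 0.0854
grip_force: 0.0
```

{"op": "drive_tool", "data": {
  "steps": [
    {"translation": [0,0,0],"angular": [0,0,0],"gripper": 0.7},
    {"translation": [0,0,0],"angular": [0,0,0],"gripper": 0.5},
    {"translation": [0,0,0],"angular": [0,0,0],"gripper": 0.4},
    {"translation": [0,0,0],"angular": [0,0,0],"gripper": 0.25},
    {"translation": [0,0,0],"angular": [0,0,0],"gripper": 0.2},
    {"translation": [0,0,0],"angular": [0,0,0],"gripper": 0.2}
  ],
  "force": 30
}}

```text
t: 40.4
tool_pos: [0.5115, 0.3033, 0.0127]
tool_rot: [1.593, 2.707, 0.001]
contact_force: [-1.4, 0.1, 5.5]
opening: 0.0371
grip_force: 29.9
```

```bash
python3 go.py .5105 .304 .011 29.3
```

```text
t 40.4 pos [0.5115 0.3033 0.0127] yaw 29.06 F [-1.4  0.1  5.5] open 0.0371 grip 29.9
now axes [ 0.029 -0.014  0.042] after-turn axes [ 0.029 -0.014  0.042] turn [ 0.007  0.    -0.03 ]
```

{"op": "drive_tool", "data": {
  "steps": [
    {"translation": [0,0,-0.2],"angular": [0,0,0],"gripper": 0.2},
    {"translation": [0,0,-0.5],"angular": [0,0,0],"gripper": 0.2},
    {"translation": [0,0,-0.7],"angular": [0,0,0],"gripper": 0.2},
    {"translation": [0,0,-0.6],"angular": [0,0,0.6],"gripper": 0.2},
    {"translation": [0,0,-0.5],"angular": [0,0,0.9],"gripper": 0.2},
    {"translation": [0,0,-0.2],"angular": [0,0,0.9],"gripper": 0.2},
    {"translation": [0,0,0],"angular": [0,0,0.9],"gripper": 0.2},
    {"translation": [0,0,0],"angular": [0,0,0.8],"gripper": 0.2}
  ]
}}

```text
t: 41.4
tool_pos: [0.5114, 0.3031, 0.1215]
tool_rot: [2.296, 2.143, 0.002]
contact_force: [-0.0, -0.9, -0.5]
opening: 0.0369
grip_force: 30.4
```

```bash
python3 go.py .557 -.113 .121 -3.75
```

```text
t 41.4 pos [0.5114 0.3031 0.1215] yaw -3.96 F [-0.  -0.9 -0.5] open 0.0369 grip 30.4
now axes [-1.030e+01  1.856e+00  9.000e-03] after-turn axes [-10.307   1.819   0.013] turn [ 0.009 -0.005 -0.026]
```

{"op": "drive_tool", "data": {
  "steps": [
    {"translation": [-0.4,0.07,0],"angular": [0,0,0],"gripper": 0.2},
    {"translation": [-0.8,0.14,0],"angular": [0,0,0],"gripper": 0.2},
    {"translation": [-0.8,0.14,0],"angular": [0,0,0],"gripper": 0.2},
    {"translation": [-0.8,0.14,0],"angular": [0,0,0],"gripper": 0.2},
    {"translation": [-0.8,0.14,0],"angular": [0,0,0],"gripper": 0.2},
    {"translation": [-0.8,0.14,0],"angular": [0,0,0],"gripper": 0.2},
    {"translation": [-0.8,0.14,0],"angular": [0,0,0],"gripper": 0.2},
    {"translation": [-0.8,0.14,0],"angular": [0,0,0],"gripper": 0.2}
  ]
}}

```text
t: 42.4
tool_pos: [0.5372, 0.0588, 0.1206]
tool_rot: [2.291, 2.149, 0.0]
contact_force: [0.4, -0.5, -0.7]
opening: 0.0368
grip_force: 30.4
```

{"op": "drive_tool", "data": {
  "steps": [
    {"translation": [-0.8,0.14,0],"angular": [0,0,0],"gripper": 0.2},
    {"translation": [-0.8,0.14,0],"angular": [0,0,0],"gripper": 0.2},
    {"translation": [-0.8,0.14,0],"angular": [0,0,0],"gripper": 0.2},
    {"translation": [-0.8,0.14,0],"angular": [0,0,0],"gripper": 0.2},
    {"translation": [-0.7,0.14,0],"angular": [0,0,0],"gripper": 0.2},
    {"translation": [-0.4,0.09,0],"angular": [0,0,0],"gripper": 0.2},
    {"translation": [0,0,0],"angular": [0,0,0],"gripper": 0.2},
    {"translation": [0,0,0],"angular": [0,0,0],"gripper": 0.2}
  ]
}}

```text
t: 43.4
tool_pos: [0.5574, -0.1122, 0.12]
tool_rot: [-2.291, -2.148, -0.0]
contact_force: [0.6, -0.2, 0.8]
opening: 0.0367
grip_force: 30.4
```

```bash
python3 go.py .557 -.113 .008 -3.75
```

```text
t 43.4 pos [ 0.5574 -0.1122  0.12  ] yaw -3.69 F [ 0.6 -0.2  0.8] open 0.0367 grip 30.4
now axes [-0.021 -0.008  2.799] after-turn axes [-0.019 -0.009  2.799] turn [-0.002 -0.003  0.008]
```

{"op": "drive_tool", "data": {
  "steps": [
    {"translation": [-0.02,0,0.4],"angular": [0,0,0],"gripper": 0.2},
    {"translation": [0,0,0.6],"angular": [0,0,0],"gripper": 0.2},
    {"translation": [0,0,0.6],"angular": [0,0,0],"gripper": 0.2},
    {"translation": [0,0,0.5],"angular": [0,0,0],"gripper": 0.2},
    {"translation": [0,0,0.3],"angular": [0,0,0],"gripper": 0.2},
    {"translation": [0,0,0.2],"angular": [0,0,0],"gripper": 0.2},
    {"translation": [0,0,0.15],"angular": [0,0,0],"gripper": 0.2},
    {"translation": [0,0,0.03],"angular": [0,0,0],"gripper": 0.2}
  ]
}}

```text
t: 44.4
tool_pos: [0.5578, -0.1137, 0.0088]
tool_rot: [2.293, 2.148, 0.0]
contact_force: [-0.1, 0.4, -0.3]
opening: 0.0369
grip_force: 30.5
```

{"op": "drive_tool", "data": {
  "steps": [
    {"translation": [0,0,0],"angular": [0,0,0],"gripper": 0.2},
    {"translation": [0,0,0],"angular": [0,0,0],"gripper": 0.2}
  ]
}}

```text
t: 44.65
tool_pos: [0.5581, -0.1139, 0.0094]
tool_rot: [2.292, 2.147, 0.001]
contact_force: [-1.3, -0.7, 0.0]
opening: 0.0367
grip_force: 30.5
```

```bash
python3 go.py .557 -.113 .0077 -3.75
```

```text
t 44.65 pos [ 0.5581 -0.1139  0.0094] yaw -3.74 F [-1.3 -0.7  0. ] open 0.0367 grip 30.5
now axes [ 0.02  -0.028  0.042] after-turn axes [ 0.02  -0.028  0.042] turn [0.008 0.002 0.001]
```

{"op": "drive_tool", "data": {
  "steps": [
    {"translation": [0,0,0.03],"angular": [0,0,0],"gripper": 0.2},
    {"translation": [0,0,0.01],"angular": [0,0,0],"gripper": 0.2},
    {"translation": [0,0,0],"angular": [0,0,0],"gripper": 0.5},
    {"translation": [0,0,0],"angular": [0,0,0],"gripper": 0.65},
    {"translation": [0,0,0],"angular": [0,0,0],"gripper": 0.85},
    {"translation": [0,0,0],"angular": [0,0,0],"gripper": 1},
    {"translation": [0,0,0],"angular": [0,0,0],"gripper": 1},
    {"translation": [0,0,-0.3],"angular": [0,0,0],"gripper": 1}
  ]
}}

```text
t: 45.65
tool_pos: [0.5566, -0.1133, 0.0185]
tool_rot: [-2.291, -2.146, 0.002]
contact_force: [0.6, -0.1, -0.6]
opening: 0.0856
grip_force: 0.0
```

{"op": "drive_tool", "data": {
  "steps": [
    {"translation": [0,0,-0.7],"angular": [0,0,0],"gripper": 1},
    {"translation": [0,0,-0.9],"angular": [0,0,0],"gripper": 1},
    {"translation": [0,0,-0.9],"angular": [0,0,0],"gripper": 1},
    {"translation": [0.6,0,-0.9],"angular": [0,0,0],"gripper": 1},
    {"translation": [0.8,0,-0.3],"angular": [0,0,0],"gripper": 1},
    {"translation": [0.8,0,0],"angular": [0,0,0],"gripper": 1},
    {"translation": [0.8,0,0],"angular": [0,0,0],"gripper": 1},
    {"translation": [0.8,0,0],"angular": [0,0,0],"gripper": 1}
  ]
}}

```text
t: 46.65
tool_pos: [0.5677, 0.039, 0.1684]
tool_rot: [2.292, 2.147, 0.002]
contact_force: [0.3, -0.3, 0.2]
opening: 0.0858
grip_force: 0.0
```

{"op": "drive_tool", "data": {
  "steps": [
    {"translation": [0.8,0,0],"angular": [0,0,0],"gripper": 1},
    {"translation": [0.8,0,0],"angular": [0,0,0],"gripper": 1},
    {"translation": [0.4,0,0],"angular": [0,0,0],"gripper": 1},
    {"translation": [0,0,0],"angular": [0,0,0],"gripper": 1}
  ]
}}

```text
t: 47.15
tool_pos: [0.5728, 0.1183, 0.1677]
tool_rot: [2.291, 2.149, 0.0]
contact_force: [0.4, 0.3, -1.0]
opening: 0.0853
grip_force: 0.0
```

```bash
python3 - <<'E'
from station import ctrl
from h import *
for n in("scene","top"):
    im=ctrl.get_image(n); W=world(im); hsv=cv2.cvtColor(im["color"],cv2.COLOR_RGB2HSV)
    if n=="scene": cv2.imwrite("pics/s9.png",cv2.resize(im["color"][130:280,110:310,::-1],None,fx=4,fy=4))
    b=cv2.inRange(hsv,(100,120,50),(125,255,255)); N,l,s,c=cv2.connectedComponentsWithStats(b)
    for i in range(1,N):
        q=W[l==i]; q=q[q[:,2]>.03]
        if s[i,4]>80 and len(q)>80:
            zt=np.percentile(q[:,2],80); t=q[abs(q[:,2]-zt)<.005]
            if .45<t[:,0].mean()<.65 and -.4<t[:,1].mean()<0: print(n,t.mean(0).round(4),"ztop",round(zt,4))
print(ctrl.get_obs()["tool_pos"])
E
```

```text
scene [ 0.5448 -0.3216  0.0673] ztop 0.0684
scene [ 0.5492 -0.2489  0.0969] ztop 0.0978
scene [ 0.5534 -0.1774  0.077 ] ztop 0.078
scene [ 0.5598 -0.1083  0.059 ] ztop 0.0599
top [ 0.5557 -0.1096  0.0588] ztop 0.0603
top [ 0.5493 -0.1795  0.0768] ztop 0.0784
top [ 0.5457 -0.2514  0.0966] ztop 0.098
top [ 0.5406 -0.3242  0.0671] ztop 0.0685
[0.57277421 0.11712384 0.16736576]
```

View pics/s9.png

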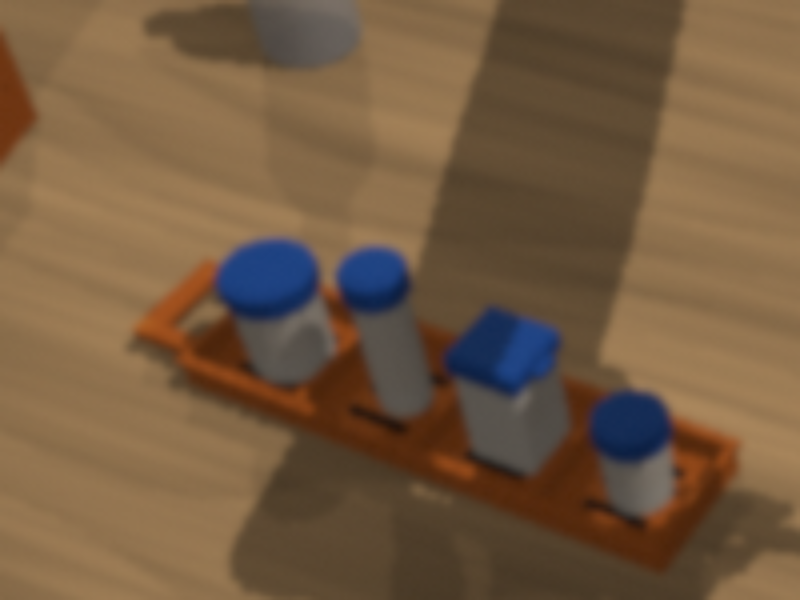

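All four containers stand upright in order. Their cap tops (68, 98, 78 and 60 mm) match standing on the bay floor (67, 97, 77 and 59 mm), and each is within about 7 mm of its bay centre. The arm is clear.

```bash
python3 -c "
from station import ctrl
print(ctrl.finish_job())"
```

```text
the job is handed in; nothing more can be done
None
```

I handed the job in at about 47 s; the last images show all four containers upright in the rack in the carrier's order from the handle (wide, tall, square, small), each about 7 mm or less from its bay centre, but no verdict came back.

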